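# Put the preload spring back on a hand-cranked stage and set the stage to its mark

### The job

The preload spring of the hand-cranked stage has come off its anchor post. Take the spring puller, hook it in the eye at the spring's free end, stretch the spring and bring its end hook onto the neck of the post, keeping the fingers themselves off the end hook, and lay the puller down on the worktop, clear of the stage. With the preload on, crank the handwheel until the carriage's index line stands at the long mark of the scale, leave the spring hooked on, and leave the other things on the worktop where they are.

Things in the scene. Friction and masses are not known exactly. Their poses are not given: they have to be found in the camera images.
- stage: fixed hand-cranked linear stage of grey metal, base 150 x 324 x 16 mm. Origin on the worktop; y along the stage to the handwheel, x away from the robot. The spring lies on the line x = -45 mm, 45 mm up. Across that line, at y = -170 to -186 mm, stands the low step of the end block, top 56 mm up: reach over it with a tilted puller (30 deg, handle up). From x = -22 mm on the block is 86 mm high.
- anchor_post: upright steel stud on the base plate, at the end away from the handwheel (stage x = -45, y = -116 mm): a collar of 18 mm diameter, above it a neck of 8 mm diameter, then a head of 16 mm diameter. Origin: on the stud's axis, 12 mm above the worktop. The head's top is 59 mm above the worktop.
- post_neck (a point): middle of the neck of the anchor post, on its axis, 45 mm above the worktop; the neck is free from 38 to 52 mm above the worktop.
- spring (a joint): swing of the spring about the upright pin on the carriage (stage x = -45, y = carriage - 6 mm), rad: 0 = the spring lies along the stage, pointing at the anchor post; positive = its free end is swung out towards the robot. It stays where it is left, and does not give up or down.
- spring_stretch (a joint): stretch of the steel extension spring, m: 0 = slack, limit 0.060; pull 0.40 N per mm. Slack, the end hook's origin is 90 mm from the carriage pin; seated on the post, the stretch is 19 mm plus the carriage's travel.
- end_hook: flat steel end hook of the spring, 62 x 22 x 4 mm, level. x: outward along the spring; y: level, towards the post when swung out. Origin: mid thickness, in the slot. The slot, 11 mm wide, runs along x from -14.5 to +5 mm (closed: the neck seats there); its mouth is open to +y from x = -14.5 to -3 mm; from -3 to +5 mm a lip keeps the post in. The plate ends at x = +34 mm.
- hook_seat (a point): where the axis of the post lies when the hook is seated: in the closed end of the slot, x = +1 mm of the end hook.
- pull_eye (a point): centre of the eye for the puller, x = +20 mm of the end hook: a through hole 16 mm long (x) and 14 mm wide with rounded corners, beyond the slot; the end bar outside it is 6 mm wide. The carriage's table, the highest part near it, is 96 mm above the worktop.
- puller: spring puller lying hook down on the worktop, 0.16 kg: grey handle with black bands, 90 x 22 x 26 mm; steel shank of 6 mm diameter along +x at z = 13 mm; at its end (x = 118.5 mm) a straight, 6 mm thick hook turned down square to the shank, to z = 0. Tilted with the handle up, the hook leans outward and holds the eye. Origin: underside of the handle's middle.
- puller_tip (a point): lowest point of the puller's hooked tip, x = 118.5 mm, z = 0 of the puller. In the eye, the plate should cross the hook about 7.5 mm below the shank's axis. Under the spring's pull the held puller gives a few mm.
- handwheel (a joint): turn of the handwheel, rad, about the stage's y axis; 0 = crank grip at the top. Growing: from the top the grip goes away from the robot, down, then back towards the robot; this draws the carriage towards the handwheel, 10 mm a turn. Wheel 78 mm in diameter, axis at stage x = 20 mm, 58 mm above the worktop; about 3 N at the grip turns it; it stays where it is left.
- crank_mid (a point): middle of the black crank grip, a round grip 17 mm in diameter and 44 mm long that turns freely on its spindle; it points along the stage's +y from the outer face of the handwheel, 28 mm from the wheel's axis. This point is 27 mm outside the wheel's face (stage y = 176 mm).
- carriage (a joint): travel of the carriage towards the handwheel, m; 0.020 = its index line stands at the long mark.
- index (a point): end of the index line of the carriage at the white scale along the far edge of the stage.
- long_mark (a point): the one long line of that scale (13 mm long; the others, 5 mm apart, are 5.5 mm long).
- mug: green mug, 86 x 122 x 94 mm; origin: centre of its underside.
- caliper: digital caliper lying flat, 60 x 205 x 13 mm; origin: centre of its underside.
- screwdriver: yellow-handled screwdriver, 134 mm long; origin: centre of its underside.
- marker: blue and white marker pen, 128 mm long; origin: centre of its underside.

How it is judged (in metres and radians):
On the way, in this order (a step that is already met when the one before it is completed fails the run):
1. the puller, hooked in the eye, stretches the spring (contact force between puller and end_hook above 4 N and value of joint spring_stretch above 0.015 m), for 0.1 s.
2. the end hook is seated on the neck of the anchor post, held there by the spring alone, and the puller is off it (horizontal distance between hook_seat and post_neck below 0.004 m and distance between hook_seat and post_neck below 0.0075 m and contact force between end_hook and anchor_post above 4 N and value of joint spring_stretch above 0.015 m and contact force between puller and end_hook below 0.2 N), for 0.3 s.
3. the puller lies on the worktop, let go (height (world z) of puller between -0.01 and 0.03 m and contact force between the fingers and puller below 0.1 N and linear speed of puller below 0.03 m/s), for 0.1 s.
4. the carriage has been cranked to the long mark (value of joint carriage between 0.0185 and 0.0215 m), for 0.2 s.
At the end, for the whole second after the job is handed in: The end hook sits on the post's neck (seat within 4 mm of the post's axis), held by the spring with more than 4 N; the carriage rests with its index within 1.5 mm of the long mark; the puller lies at rest on the worktop (lower than 30 mm), clear of the stage (all of step 4 and horizontal distance between hook_seat and post_neck below 0.004 m and distance between hook_seat and post_neck below 0.0075 m and contact force between end_hook and anchor_post above 4 N and value of joint spring_stretch above 0.015 m and height (world z) of puller between -0.01 and 0.03 m and linear speed of puller below 0.02 m/s and contact force between puller and stage below 0.1 N and velocity of joint carriage between -0.002 and 0.002 m/s); the robot touches nothing.
It fails at once if the fingers touch the spring's end hook (contact force between the fingers and end_hook above 1 N).
It fails at once if the mug, caliper, screwdriver or marker is moved more than 30 mm (distance of any of mug, caliper, screwdriver, marker from where it was at the start of the episode above 0.03 m).
It fails at once if the puller is dropped or thrown (linear speed of puller above 0.6 m/s and contact force between the fingers and puller below 0.05 N).
It also fails if it takes over 64 s, if anything falls off the work surface, if the arm or the gripper's body presses on something with over 40 N, if the wrist force passes 120 N, or if a joint passes its speed limit or range.

### The arm

A 6-joint arm with a two-finger parallel gripper is mounted at the origin on a cart in front of the work surface, level with it; the furniture and walls round the work are solid. World frame = base frame: x ahead of the robot, y to its left, z up, the work surface at z = 0. Lengths are in mm, angles in rad, forces in N, time in s.
With the tool pointing down it reaches from about 375 to 750 mm from the base axis. Payload 9 kg.
Tool frame: the origin (TCP) lies at the very end of the fingers, on their centre line; the grasp point (between the pads) lies 19 mm behind it (bot.grip_depth is the z of the grasp point in the tool frame, in mm); z points along the fingers, y is the line along which they close (so a half turn about z gives the same grasp; the last joint's range is limited). The gripper opens to 85 mm and grips with 20 to 120 N. Pads are 22 mm wide; open, the fingers measure 114 mm over their backs; the gripper's body (76 mm by 85 mm) begins 54 mm behind the grasp point. The pads swing forward as they close: fully open they stand 13 mm farther back than shut.
Start: joints at [1.109, 0.104, 0.097, 1.564, 0, 1.353], TCP at [144.838, 582.287, 231.331] pointing down, gripper open.
Joint ranges: [-2.99, 2.99], [-0.84, 1.86], [-1.1, 1.16], [-1.84, 2.11], [-1.51, 1.56], [-3.14, 3.14]. Speed limits (rad/s): [2.22, 2.22, 2.57, 3.14, 3.14, 3.14].

### API

Orientations are given as [roll, pitch, yaw] about the fixed x, y, z axes, in that order (R = Rz(yaw) Ry(pitch) Rx(roll)).
In Python, from cell import readout, vision, bot gives the robot as it stands. The module is installed in compiled form; this text tells all that it offers.
- The arm moves only by the tool servo_tool, never from a script. Its argument "steps" is a list of rows, each a list of 7 numbers: the shift along the tool's x, y, z in mm, then the turn, a rotation vector about the tool's x, y, z in degrees, then the opening, from -1 (shut) to 1 (fully open). In form: [[dx, dy, dz, rx, ry, rz, gripper], ...]. A call has 1 to 5 rows; each row shifts and turns the commanded pose from where the row before left it, along the tool's axes as they then stand; what a row does not reach is not made up. A row lasts 1/12 s, in which the tool goes at most 41.7 mm and 7.16 degrees, less where a joint would pass 70% of its speed; a pose out of reach is approached as far as the arm can. A call is refused whole if a number of a shift passes 41.7 or a number of a turn 7.16, either way. A call with a gripper value outside its range is refused whole. The fingers move at their own pace and stop on an object; the grip force is fixed at half the most. Time passes only in rows, so rows that do not move let the fingers close. It gives the time, the measured TCP pose, the force, the opening and the grip force at its end, in the units of the state.
- readout.sense(): the state, without advancing time (a new reading comes with each control period).
- vision.camera(name): name is "side" or "top"; returns the picture (480x640x3 uint8, red, green, blue); there is no depth.
- vision.calibration(name): a dict with "vfov" (degrees; the focal length in pixels is half the picture's height over the tangent of half this angle, whatever the lens; pixels are square), "cx", "cy" (the principal point, pixels), "distortion" ([k1, k2, p1, p2, k3] as OpenCV has them; the pictures are not rectified), "eye" and "orientation" of the camera in the world. Camera axes: x right, y up, looking along -z (the intrinsics and any distortion apply to the point x, -y, -z); pixel columns grow to the right and rows downward; lengths in mm; the calibration is good to about 2 mm. A picture is of the moment at which its call begins. calibration takes no time and is no camera call.
- bot.finish_job(): hands the job in; it is judged then, once.
Trained networks look in the newest picture that a camera, given by its name, has taken for a name from the list of things; names that differ only in an ending like _2 or _b are one class to them, and where a whole thing is asked for, a point or a joint stands for the part that bears it (a point fixed in the world has none). Each returns a list of dicts, best first, with "score" (0 to 1); they miss things now and then, are a little off and sometimes report something else, mostly with a low value. They report only what shows in the picture. A call takes as long as a camera call.
- vision.find_in(thing, camera): "location" ([column, row] in pixels, amid what is visible of it).
The state is a dict: "time_s": time; "joints": joint angles; "joint_vel": joint speeds; "tau": joint torques, N m; "position": TCP position; "tool_rot": TCP orientation; "wrist_force": force on the tool from outside, world axes, zero at the start; "torque": the same for the moment, N m; "grip_width": finger opening in mm; "grasp_force": force on a finger pad.
Only numpy, scipy, OpenCV 4.12 (cv2) and the standard library are available. Lean on these libraries where they do the work, as an engineer would, in place of code of your own. Each camera call takes 0.05 s, during which the arm holds its last target. There are 200 camera calls.

## Working session

There is one attempt and no reset: what is moved stays moved. The work goes in short steps, Python scripts to look and compute and a tool call to move; the robot and the scene stay as the last step left them, time stands still between calls to the robot, and variables do not carry over. Pictures are saved under pics/ and viewed, at most 10 in all, crops included, and the job is handed in when it is done.

Besides the shell and the picture viewer there is one more tool, called as name([rows], argument=value, ...), one row to a line, values as JSON. servo_tool: Moves the arm, as the interface text tells. Its arguments: {"type":"object","properties":{"steps":{"type":"array","items":{"type":"array","items":{"type":"number"}}}},"required":["steps"]}

```bash
mkdir -p pics; cat > h.py <<'E'
import numpy as np, cv2
from scipy.spatial.transform import Rotation as R
from cell import readout, vision, bot
def save(cam,name):
    im=vision.camera(cam); cv2.imwrite('pics/'+name,im[:,:,::-1]); return im
def K(c):
    f=240/np.tan(np.radians(c['vfov'])/2); return np.array([[f,0,c['cx']],[0,f,c['cy']],[0,0,1.]])
def rot(o):
    o=np.array(o,float)
    return o if o.shape==(3,3) else R.from_euler('xyz',o).as_matrix()
def ray(cam,px):
    c=vision.calibration(cam)
    u=cv2.undistortPoints(np.array([[px]],float),K(c),np.array(c['distortion'],float))[0,0]
    d=rot(c['orientation'])@np.array([u[0],-u[1],-1]); return np.array(c['eye'],float),d/np.linalg.norm(d)
def atz(cam,px,z):
    e,d=ray(cam,px); return e+d*(z-e[2])/d[2]
def proj(cam,P):
    c=vision.calibration(cam); q=(np.atleast_2d(P)-np.array(c['eye']))@rot(c['orientation'])
    q=q*[1,-1,-1]
    return cv2.projectPoints(q.reshape(-1,1,3),np.zeros(3),np.zeros(3),K(c),np.array(c['distortion'],float))[0].reshape(-1,2)
def tri(pa,pb):
    (e1,d1),(e2,d2)=ray('top',pa),ray('side',pb)
    A=np.stack([d1,-d2],1); s=np.linalg.lstsq(A,e2-e1,rcond=None)[0]
    p,q=e1+s[0]*d1,e2+s[1]*d2; return (p+q)/2,np.linalg.norm(p-q)
E
python3 - <<'E'
from h import *
print(readout.sense())
for c in('top','side'):
    print(c,vision.calibration(c)); save(c,c+'0.png')
    for t in ['stage','anchor_post','post_neck','end_hook','hook_seat','pull_eye','puller','puller_tip','handwheel','crank_mid','index','long_mark','mug','caliper','screwdriver','marker']:
        print(t,[(np.round(d['location'],1).tolist(),round(d['score'],2)) for d in vision.find_in(t,c)[:2]])
E
```

```text
{'time_s': 0.0, 'joints': array([1.10927578e+00, 1.04667806e-01, 9.64169951e-02, 1.56390188e+00,
       8.04628456e-06, 1.35310242e+00]), 'joint_vel': array([ 0.00044775, -0.0017141 , -0.00074135, -0.00071515,  0.00048953,
        0.00101929]), 'tau': array([-2.71924699e-03, -5.56930482e+01,  5.03650510e+01,  1.69930514e-02,
       -4.57430797e-04,  6.73925214e-06]), 'position': array([144.67522099, 581.9343164 , 230.51200224]), 'tool_rot': array([-3.14027004e+00, -3.00801194e-04,  2.89776580e+00]), 'wrist_force': array([ 1.44321239,  0.77529765, -0.56543381]), 'torque': array([-0.00794536,  0.03945823, -0.03668358]), 'grasp_force': 0.0, 'grip_width': 85.43120875733953}
top {'vfov': 57.60043029766932, 'cx': 319.05764797370966, 'cy': 238.92578143579127, 'distortion': array([-0.09712924,  0.        ,  0.        ,  0.        ,  0.        ]), 'eye': array([ 4.59967834e+02, -1.06252955e+00,  1.18184641e+03]), 'orientation': array([ 0.05695299, -0.00367908, -1.56697501])}
stage [([288.1, 225.2], 0.9), ([219.7, 220.6], 0.68)]
anchor_post [([323.6, 240.1], 0.45)]
post_neck [([321.8, 240.9], 
[... 837 characters left out ...]
ay([ 0.8893607,  0.008359 , -0.2915066])}
stage [([320.9, 239.1], 0.64), ([311.1, 265.3], 0.4)]
anchor_post [([311.5, 267.9], 0.6)]
post_neck [([310.8, 267.3], 0.53)]
end_hook [([293.2, 167.1], 0.61), ([292.3, 253.0], 0.46)]
hook_seat [([289.2, 255.8], 0.48)]
pull_eye [([292.9, 254.5], 0.49)]
puller [([348.2, 374.9], 0.93)]
puller_tip [([346.1, 377.5], 0.93)]
handwheel [([295.9, 174.1], 0.48), ([294.0, 248.8], 0.23)]
crank_mid [([298.4, 173.0], 0.34)]
index [([308.2, 214.6], 0.87)]
long_mark [([322.9, 240.2], 0.97)]
mug [([429.3, 345.8], 0.83), ([346.6, 378.6], 0.42)]
caliper [([239.7, 266.1], 0.58), ([313.4, 213.6], 0.32)]
screwdriver [([404.4, 293.9], 0.74)]
marker [([262.1, 358.2], 0.71)]
```

View pics/top0.png

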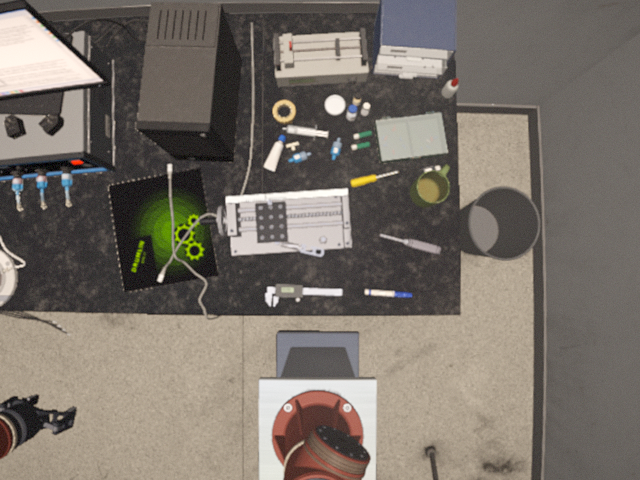

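View pics/side0.png

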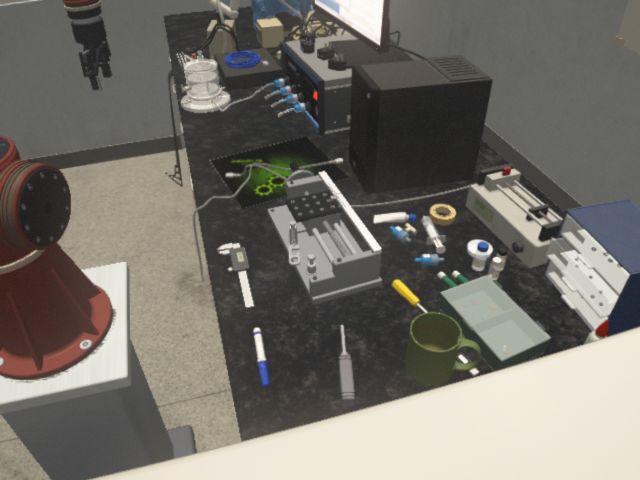

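The top view shows the stage at columns 225–352, rows 188–255, with its handwheel at the left (col 218). The puller runs from its tip at about (380,236) to its handle end at about (440,250). In the side view the post is near (311,262) and the spring near (293,243). I'll zoom in on both.

```bash
python3 - <<'E'
import cv2
a=cv2.imread('pics/top0.png')[175:265,205:355]; b=cv2.imread('pics/side0.png')[160:310,250:400]
cv2.imwrite('pics/t1.png',cv2.resize(a,(800,480),interpolation=cv2.INTER_CUBIC))
cv2.imwrite('pics/s1.png',cv2.resize(b,(600,600),interpolation=cv2.INTER_CUBIC))
E
```

```text
(no output)
```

View pics/t1.png

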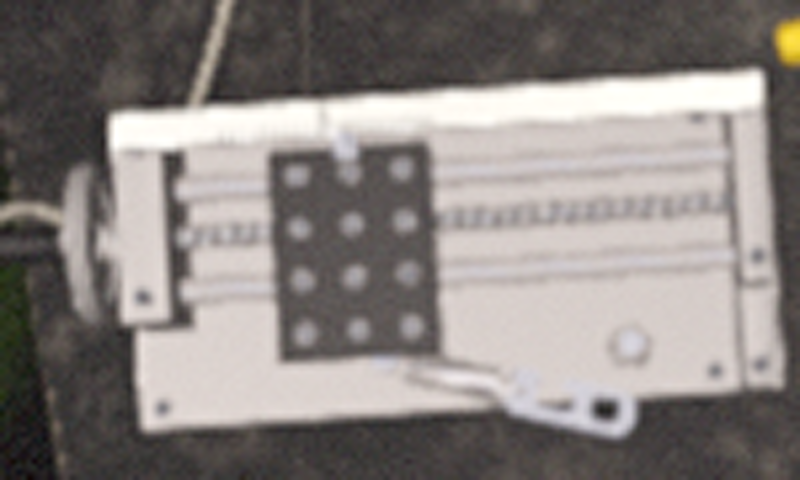

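View pics/s1.png

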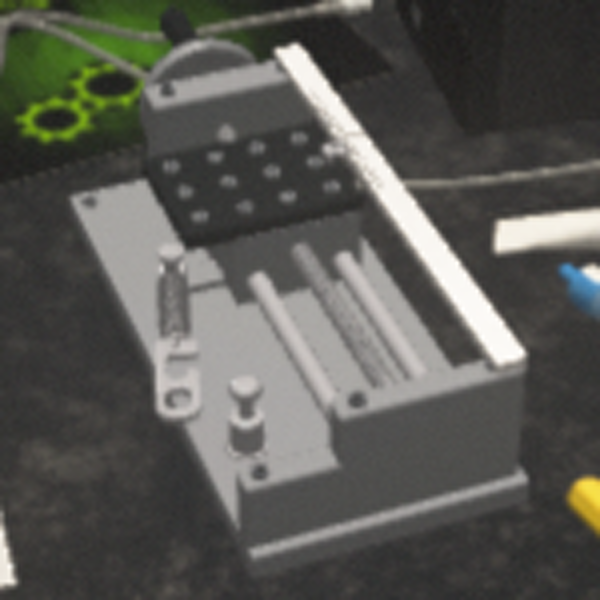

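The zooms show the following:
- **Top crop:** post head at (631,343), eye at about (605,408), end hook plate from (510,385) to (635,420). The base's front edge runs (143,432) to (740,392) and the white scale bar's top edge runs (110,112) to (765,70).
- **Side crop:** post head at (246,388), eye at (178,400), pin at about (172,252).

Next I'll fit the poses.

```bash
python3 - <<'E'
from h import *
T=lambda u,v:[205+(u+.5)/5.333-.5,175+(v+.5)/5.333-.5]
S=lambda u,v:[250+(u+.5)/4-.5,160+(v+.5)/4-.5]
pt,e=tri(T(631,343),S(246,388)); print('post top tri',pt,e, 'top@59',atz('top',T(631,343),59),'side@59',atz('side',S(246,388),59))
pe,e=tri(T(605,408),S(178,400)); print('eye tri',pe,e,'top@45',atz('top',T(605,408),45),'side@45',atz('side',S(178,400),45))
a,b=atz('top',T(143,432),16),atz('top',T(740,392),16); d=a-b; print('base edge',a,b,'yaw',np.arctan2(-d[0],d[1]))
a,b=atz('top',T(110,112),90),atz('top',T(765,70),90); d=a-b; print('bar',a,b,'yaw',np.arctan2(-d[0],d[1]))
a,b=atz('side',S(72,196),16),atz('side',S(252,545),16); d=a-b; print('side base',a,b,'yaw',np.arctan2(-d[0],d[1]))
print('pin side',atz('side',S(172,250),60))
for cam,(r0,r1,c0,c1) in {'top':(228,260,374,448),'side':(318,402,330,362)}.items():
    im=cv2.imread(f'pics/{cam}0.png'); g=cv2.cvtColor(im,cv2.COLOR_BGR2GRAY)[r0:r1,c0:c1]
    m=(g>75).astype(np.uint8); n,l,st,ce=cv2.connectedComponentsWithStats(m); k=1+np.argmax(st[1:,4])
    ys,xs=np.nonzero(l==k); P=np.stack([xs+c0,ys+r0],1).astype(np.float32)
    vx=cv2.fitLine(P,cv2.DIST_L2,0,.01,.01).ravel(); t=(P-vx[2:])@vx[:2]
    print(cam,st[k],vx,'ends',vx[2:]+vx[:2]*t.min(),vx[2:]+vx[:2]*t.max())
    for tt in(t.min(),t.max()): print(atz(cam,(vx[2:]+vx[:2]*tt).tolist(),15))
E
```

```text
post top tri [524.96277828 -15.06842298  57.50163998] 1.6215939701410318 top@59 [524.08234451 -14.88323337  59.        ] side@59 [525.33003303 -16.84750088  59.        ]
eye tri [493.1674111   -2.49887825  47.29017132] 0.403360253743375 top@45 [493.03580963  -2.4640353   45.        ] side@45 [4.93918887e+02 1.98728774e-02 4.50000000e+01]
base edge [480.78471422 229.46222759  16.        ] [502.15671274 -70.13592306  16.        ] yaw 0.0712149138233803
bar [631.14104818 233.11730927  90.        ] [652.14339883 -77.58884878  90.        ] yaw 0.06749287012324699
side base [485.87053156 230.73245132  16.        ] [508.88503243 -82.30030202  16.        ] yaw 0.07338902232792224
pin side [517.70955475 103.79176244  60.        ]
top [  0   0  68  32 532] [9.5541978e-01 2.9525071e-01 4.1339285e+02 2.4344925e+02] ends [374.76846 231.51326] [440.37473 251.78738]
[ 547.05248249 -154.63133441   15.        ]
[ 493.09639085 -332.33045882   15.        ]
side [  9   6  16  78 776] [8.8175036e-02 9.9610502e-01 3.4557602e+02 3.7098712e+02] ends [341.41348 323.96338] [348.2698 401.4187]
[ 540.00333451 -166.89791225   15.        ]
[ 498.48231579 -326.86876389   15.        ]
```

```bash
python3 - <<'E'
from h import *
O=np.array([561.4,103.1,0]); Rz=R.from_euler('z',0.070).as_matrix()
W=lambda *p:O+Rz@np.array(p,float)
cr=lambda p:np.round((np.array(p)-[250,160])*4,0).ravel().tolist()
ct=lambda p:np.round((np.array(p)-[205,175])*5.333,0).ravel().tolist()
print('expect s1 grip tip ~ (175,20); t1')
for th in range(0,360,45):
    t=np.radians(th); g=[W(20+28*np.sin(t),y,58+28*np.cos(t)) for y in(154,198)]
    print(th,[cr(proj('side',q)) for q in g],[ct(proj('top',q)) for q in g])
print('wheel center',cr(proj('side',W(20,149,58))))
for c in(0,5,10,15): print(c,'pin top z59',cr(proj('side',W(-45,-6+c,59))),ct(proj('top',W(-45,-6+c,59))))
print('block low step corners top', [ (cr(proj('side',W(x,y,56))),ct(proj('top',W(x,y,56)))) for x,y in((-75,-186),(-22,-186),(-75,-170))])
im=cv2.imread('pics/top0.png'); g=cv2.cvtColor(im,cv2.COLOR_BGR2GRAY)
print(g[230:256:1,376:444:2])
E
```

```text
expect s1 grip tip ~ (175,20); t1
0 [[191.0, 49.0], [168.0, 14.0]] [[55.0, 238.0], [-36.0, 244.0]]
45 [[223.0, 54.0], [199.0, 19.0]] [[57.0, 198.0], [-34.0, 205.0]]
90 [[236.0, 79.0], [213.0, 44.0]] [[65.0, 186.0], [-24.0, 193.0]]
135 [[225.0, 109.0], [201.0, 74.0]] [[75.0, 208.0], [-12.0, 214.0]]
180 [[195.0, 127.0], [172.0, 91.0]] [[81.0, 249.0], [-6.0, 255.0]]
225 [[163.0, 123.0], [142.0, 86.0]] [[79.0, 287.0], [-8.0, 293.0]]
270 [[149.0, 98.0], [127.0, 62.0]] [[71.0, 301.0], [-18.0, 307.0]]
315 [[160.0, 67.0], [138.0, 32.0]] [[61.0, 280.0], [-30.0, 287.0]]
wheel center [196.0, 93.0]
0 pin top z59 [174.0, 261.0] [403.0, 355.0]
5 pin top z59 [171.0, 255.0] [393.0, 355.0]
10 pin top z59 [168.0, 250.0] [383.0, 356.0]
15 pin top z59 [165.0, 245.0] [373.0, 357.0]
block low step corners top [([233.0, 496.0], [779.0, 392.0]), ([337.0, 468.0], [771.0, 283.0]), ([222.0, 474.0], [746.0, 394.0])]
[[ 62  61  79  69  70  86  78  71  65  74  83  65  69  75  72  71  67  65
   69  62  55  57  60  58  66  63  60  52  62  54  54  56  57  60]
 [ 55  62  78  66  80  88  82  68  65  72  81  68  67  66
[... 2768 characters left out ...]
  74  76  65  59  59  57  59  61  60  60  57  57  67  58  59  57  62
   62  52  61  60  62  71  80 114 129 154 162 168 154 149  96  55]
 [ 81  81  71  66  64  63  62  60  58  60  64  58  60  68  59  61  56  61
   64  53  59  53  54  60  57  74  80 111 129 150 144 141  82  59]
 [ 83  81  77  75  69  64  60  54  56  48  64  65  55  64  57  60  63  65
   69  60  56  62  54  53  60  56  51  66  87 111 112 117  78  65]
 [ 80  73  80  71  75  71  64  63  59  54  61  68  59  61  58  63  56  64
   57  62  59  62  56  61  55  58  61  62  79  76  79  85  72  65]
 [ 79  73  67  72  80  75  74  67  61  56  56  57  60  62  56  61  56  59
   68  60  53  58  56  60  54  53  53  63  84  73  63  68  73  71]]
```

```bash
python3 - <<'E'
from h import *
a=atz('top',[379.2,234.5],14); b=atz('top',[440.3,249.8],18); d=a-b
print(a,b,np.linalg.norm(d),np.degrees(np.arctan2(d[1],d[0])))
g=cv2.cvtColor(cv2.imread('pics/side0.png'),cv2.COLOR_BGR2GRAY)
for r in (324,328,332,338,344,350,356,362,368,376,384,392,396,398,400,402,404): print(r,g[r,334:360:1])
# averaged, enlarged bar views
t=np.mean([vision.camera('top').astype(float) for _ in range(6)],0)[:,:,::-1]
s=np.mean([vision.camera('side').astype(float) for _ in range(6)],0)[:,:,::-1]
A=cv2.resize(t[190:220,225:305],(800,300),interpolation=cv2.INTER_CUBIC)
B=cv2.resize(s[170:210,310:360],(400,320),interpolation=cv2.INTER_CUBIC)
o=np.zeros((620,800,3)); o[:300]=A; o[300:,:400]=B
np.save('t.npy',t);np.save('s.npy',s)
st=lambda x:np.clip((x-110)*1.75,0,255)
cv2.imwrite('pics/bar.png',cv2.resize(st(o),(774,600)))
E
```

```text
[ 539.13329473 -166.68696216   14.        ] [ 498.35735588 -331.33113662   18.        ] 169.66549847310756 76.08995805723674
324 [63 59 54 52 59 60 66 85 94 66 54 47 49 48 49 49 53 49 50 47 49 44 49 51
 46 45]
328 [ 68  66  64  63  57  62 104 174 191 162  72  53  54  56  59  59  54  50
  51  47  50  49  48  47  47  46]
332 [ 50  50  51  47  49  51  79 142 187 170  96  61  55  57  58  55  56  59
  61  58  53  49  47  47  44  48]
338 [ 45  44  45  47  43  47  54 104 180 191 152  72  55  53  56  59  60  66
  65  67  63  58  61  63  64  57]
344 [ 47  47  48  49  46  51  54  84 145 186 167  93  61  53  56  54  53  57
  57  56  57  57  60  65  68  71]
350 [ 46  46  47  55  60  55  58  61 112 179 189 154  80  60  59  59  58  60
  58  53  49  52  51  52  50  58]
356 [ 53  49  48  48  58  80 107 119 119 121 121 120 119 119 122 119  86  53
  52  51  48  51  50  48  54  55]
362 [ 55  54  52  54  66 101 134 144 147 146 146 145 147 146 144 142 129 105
  62  59  51  49  49  50  52  52]
368 [ 54  55  52  55  59  88 127 143 148 148 147 147 147 146 147 147 142 118
  81  62  61  63  64  60  53  52]
37
[... 226 characters left out ...]
60  61  60  58  62  63  71  88 113 118 115 118 116 117 118 117 119 113
 102  93  74  61  58  62  62  62]
396 [ 59  60  61  63  61  61  63  67  87 104 115 114 122 129 132 127 131 128
 126 112  81  66  68  70  69  65]
398 [ 64  63  64  62  64  65  65  77 101 114 119 117 119 121 119 122 121 122
 122 112  90  74  77  76  75  69]
400 [72 72 72 75 80 79 75 71 75 78 81 79 78 79 79 80 81 80 79 79 75 72 73 72
 70 70]
402 [82 79 78 78 79 76 76 75 78 77 78 80 77 77 80 78 80 80 82 79 75 76 78 78
 78 73]
404 [76 73 71 72 76 79 76 73 80 80 79 80 80 80 79 78 79 81 78 78 74 70 66 66
 69 71][ WARN:0@11.990] global loadsave.cpp:1063 imwrite_ Unsupported depth image for selected encoder is fallbacked to CV_8U.
```

View pics/bar.png

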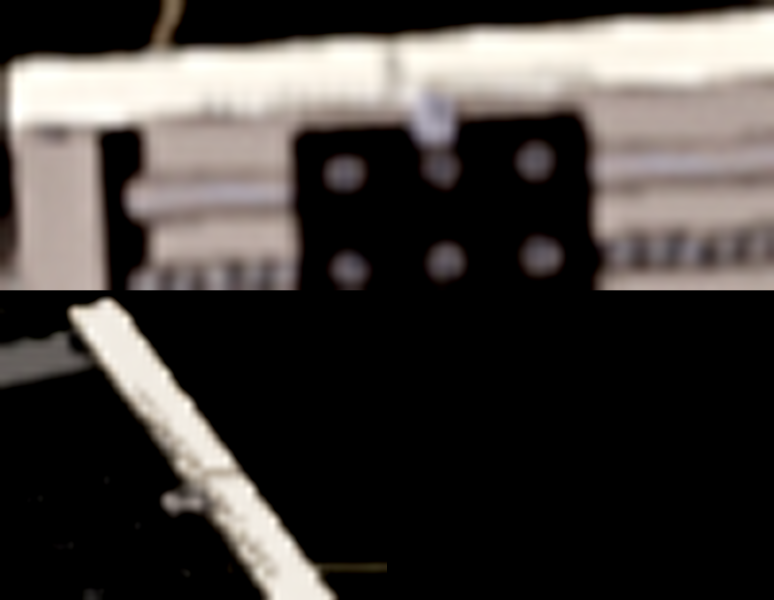

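The enhanced bar view puts the long mark at column 392 and the index at column 435 of the enlarged top strip. That is about 11 mm apart, and with the crank grip at the top it means travel ≈ 10 mm, so one full turn is left. Next, a small row planner and the approach to the puller.

```bash
cat > plan.py <<'E'
from h import *
import json,sys,os
def load():
    d=json.load(open('cmd.json')); return np.array(d['p']),np.array(d['R'])
def store(p,Rm): json.dump({'p':list(map(float,p)),'R':np.array(Rm).tolist()},open('cmd.json','w'))
def tool(ud,tilt=0):  # tool x along level heading ud (deg), z down, tilted: fingers point forward along heading by tilt deg
    a=np.radians(ud);t=np.radians(tilt); u=np.array([np.cos(a),np.sin(a),0]);k=np.array([0,0,1.])
    z=np.sin(t)*u-np.cos(t)*k; x=np.cos(t)*u+np.sin(t)*k; return np.stack([x,np.cross(z,x),z],1)
def plan(wps,g,step=40,turn=7,dec=1):
    p,Rm=load(); rows=[]
    for tp,tR in wps:
        tp=np.array(tp,float); L=np.linalg.norm(tp-p); A=np.degrees(np.linalg.norm(R.from_matrix(Rm.T@tR).as_rotvec()))
        n=max(1,int(np.ceil(max(L/step,A/turn))))
        for i in range(n):
            f=1/(n-i); s=Rm.T@((tp-p)*f); w=np.degrees(R.from_matrix(Rm.T@tR).as_rotvec()*f)
            s=np.round(s,dec)+0.;w=np.round(w,dec)+0.; rows.append([*s.tolist(),*w.tolist(),g])
            p=p+Rm@s; Rm=Rm@R.from_rotvec(np.radians(w)).as_matrix()
    store(p,Rm)
    for i in range(0,len(rows),5): print(json.dumps(rows[i:i+5]))
E
python3 - <<'E'
from plan import *
store([144.838,582.287,231.331],tool(166.03))
print(tool(166.03), rot([-3.14159,0,2.8978]))
Rg=tool(75.8,30)
plan([([330,420,230],tool(140)),([450,150,230],tool(110)),([502.8,-312,115],Rg),([515.1,-263.5,9+20],Rg)],1)
E
```

```text
[[-0.97042226  0.24141382 -0.        ]
 [ 0.24141382  0.97042226  0.        ]
 [ 0.          0.         -1.        ]] [[-9.70429467e-01  2.41384856e-01 -6.40536391e-07]
 [ 2.41384856e-01  9.70429467e-01 -2.57512173e-06]
 [ 5.29395592e-23 -2.65358979e-06 -1.00000000e+00]]
[[-31.3, -16.1, 0.2, 0.0, 0.0, 3.7, 1], [-32.2, -14.1, 0.2, 0.0, 0.0, 3.7, 1], [-33.1, -11.9, 0.2, 0.0, 0.0, 3.7, 1], [-33.8, -9.8, 0.2, 0.0, 0.0, 3.7, 1], [-34.3, -7.6, 0.2, 0.0, 0.0, 3.7, 1]]
[[-34.8, -5.4, 0.2, 0.0, 0.0, 3.8, 1], [-35.0, -3.0, 0.1, 0.0, 0.0, 3.7, 1], [-33.2, -16.2, 0.0, 0.0, 0.0, 3.8, 1], [-34.2, -14.0, 0.0, 0.0, 0.0, 3.7, 1], [-35.0, -11.8, 0.0, 0.0, 0.0, 3.8, 1]]
[[-35.7, -9.4, 0.0, 0.0, 0.0, 3.7, 1], [-36.2, -7.1, 0.0, 0.0, 0.0, 3.8, 1], [-36.7, -4.7, 0.0, 0.0, 0.0, 3.7, 1], [-36.9, -2.3, 0.0, 0.0, 0.0, 3.8, 1], [-36.9, 0.2, 0.0, 0.0, 0.0, 3.7, 1]]
[[-37.7, -9.1, 9.6, -0.7, 2.4, 2.8, 1], [-38.4, -7.3, 7.9, -0.7, 2.4, 2.8, 1], [-39.1, -5.5, 6.2, -0.8, 2.4, 2.8, 1], [-39.5, -3.6, 4.5, -0.7, 2.4, 2.8, 1], [-39.8, -1.8, 2.8, -0.8, 2.4, 2.8, 1]]
[[-39.9, 0.2, 1.1, -0.7, 2.4, 2.8, 1], [-39.8, 2.1, -0.6, -0.7, 2.5, 2.8, 1], [-39.6, 4.1, -2.2, -0.8, 2.4, 2.8, 1], [-39.3, 6.0, -3.8, -0.7, 2.5, 2.8, 1], [-38.7, 8.0, -5.5, -0.8, 2.4, 2.7, 1]]
[[-38.1, 9.9, -6.9, -0.7, 2.5, 2.8, 1], [-37.1, 11.9, -8.5, -0.8, 2.4, 2.7, 1], [0.1, 0.0, 33.2, 0.0, 0.0, 0.0, 1], [0.1, 0.0, 33.1, 0.0, 0.0, 0.0, 1], [0.1, 0.0, 33.2, 0.0, 0.0, 0.0, 1]]
```

servo_tool([
  [-31.3, -16.1, 0.2, 0.0, 0.0, 3.7, 1],
  [-32.2, -14.1, 0.2, 0.0, 0.0, 3.7, 1],
  [-33.1, -11.9, 0.2, 0.0, 0.0, 3.7, 1],
  [-33.8, -9.8, 0.2, 0.0, 0.0, 3.7, 1],
  [-34.3, -7.6, 0.2, 0.0, 0.0, 3.7, 1],
])

```text
time_s: 2.72
position: [278.0, 465.2, 230.4]
tool_rot: [3.141, 0.0, 2.572]
wrist_force: [0.5, 0.4, -0.8]
grip_width: 85.3
grasp_force: 0.0
```

servo_tool([
  [-34.8, -5.4, 0.2, 0.0, 0.0, 3.8, 1],
  [-35.0, -3.0, 0.1, 0.0, 0.0, 3.7, 1],
  [-33.2, -16.2, 0.0, 0.0, 0.0, 3.8, 1],
  [-34.2, -14.0, 0.0, 0.0, 0.0, 3.7, 1],
  [-35.0, -11.8, 0.0, 0.0, 0.0, 3.8, 1],
])

```text
time_s: 3.13
position: [375.5, 317.2, 230.0]
tool_rot: [3.141, 0.0, 2.244]
wrist_force: [0.6, 0.4, -0.1]
grip_width: 85.7
grasp_force: 0.0
```

servo_tool([
  [-35.7, -9.4, 0.0, 0.0, 0.0, 3.7, 1],
  [-36.2, -7.1, 0.0, 0.0, 0.0, 3.8, 1],
  [-36.7, -4.7, 0.0, 0.0, 0.0, 3.7, 1],
  [-36.9, -2.3, 0.0, 0.0, 0.0, 3.8, 1],
  [-36.9, 0.2, 0.0, 0.0, 0.0, 3.7, 1],
])

```text
time_s: 3.55
position: [450.5, 148.3, 230.3]
tool_rot: [3.141, 0.0, 1.917]
wrist_force: [-0.0, 1.4, 0.1]
grip_width: 85.3
grasp_force: 0.0
```

servo_tool([
  [-37.7, -9.1, 9.6, -0.7, 2.4, 2.8, 1],
  [-38.4, -7.3, 7.9, -0.7, 2.4, 2.8, 1],
  [-39.1, -5.5, 6.2, -0.8, 2.4, 2.8, 1],
  [-39.5, -3.6, 4.5, -0.7, 2.4, 2.8, 1],
  [-39.8, -1.8, 2.8, -0.8, 2.4, 2.8, 1],
])

```text
time_s: 3.97
position: [472.1, -44.6, 182.1]
tool_rot: [3.1, -0.216, 1.677]
wrist_force: [0.9, 0.6, 0.1]
grip_width: 85.6
grasp_force: 0.0
```

servo_tool([
  [-39.9, 0.2, 1.1, -0.7, 2.4, 2.8, 1],
  [-39.8, 2.1, -0.6, -0.7, 2.5, 2.8, 1],
  [-39.6, 4.1, -2.2, -0.8, 2.4, 2.8, 1],
  [-39.3, 6.0, -3.8, -0.7, 2.5, 2.8, 1],
  [-38.7, 8.0, -5.5, -0.8, 2.4, 2.7, 1],
])

```text
time_s: 4.38
position: [493.9, -237.3, 133.7]
tool_rot: [3.117, -0.438, 1.428]
wrist_force: [0.9, 0.3, 1.4]
grip_width: 85.6
grasp_force: 0.0
```

servo_tool([
  [-38.1, 9.9, -6.9, -0.7, 2.5, 2.8, 1],
  [-37.1, 11.9, -8.5, -0.8, 2.4, 2.7, 1],
  [0, 0, 0, 0, 0, 0, 1],
  [0, 0, 0, 0, 0, 0, 1],
])

```text
time_s: 4.72
position: [501.5, -313.3, 110.9]
tool_rot: [-3.136, -0.528, 1.317]
wrist_force: [0.4, 0.4, -0.4]
grip_width: 85.4
grasp_force: 0.0
```

servo_tool([
  [0, 0, 33, 0, 0, 0, 1],
  [0, 0, 33, 0, 0, 0, 1],
  [0, 0, 33.5, 0, 0, 0, 1],
  [0, 0, 0, 0, 0, 0, 1],
  [0, 0, 0, 0, 0, 0, 1],
])

```text
time_s: 5.13
position: [515.0, -261.5, 29.5]
tool_rot: [3.141, -0.523, 1.326]
wrist_force: [0.6, 0.3, 0.5]
grip_width: 85.4
grasp_force: 0.0
```

```bash
python3 - <<'E'
from plan import *
s=readout.sense(); print(load()[0],s['position'],s['tool_rot'],R.from_matrix(load()[1]).as_euler('xyz'))
im=save('side','s2.png'); print(vision.find_in('puller','side')[:1])
im=vision.camera('side')[290:420,270:430,::-1]; cv2.imwrite('pics/s2.png',cv2.resize(im,(640,520),interpolation=cv2.INTER_CUBIC))
E
```

```text
[ 515.10265617 -263.53596652   28.97037099] [ 514.98711419 -261.54055587   29.53713107] [ 3.14138411 -0.52345241  1.32623754] [ 3.14100205 -0.52313417  1.32351266]
[{'location': [347.4, 392.1], 'score': 0.73}]
```

View pics/s2.png

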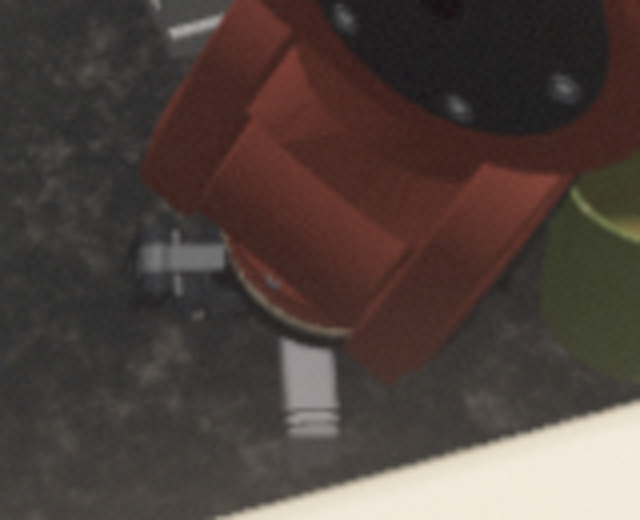

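The arm straddles the handle; its tail, at (312,390) in the crop, is undisturbed. Lower and grip.

servo_tool([
  [-5, 0, 8.7, 0, 0, 0, 1],
  [-5, 0, 8.7, 0, 0, 0, 0.5],
  [0, 0, 0, 0, 0, 0, -1],
  [0, 0, 0, 0, 0, 0, -1],
  [0, 0, 0, 0, 0, 0, -1],
])

```text
time_s: 5.7
position: [514.9, -263.8, 8.5]
tool_rot: [3.141, -0.524, 1.323]
wrist_force: [0.5, 1.6, -0.4]
grip_width: 38.5
grasp_force: 0.0
```

servo_tool([
  [0, 0, 0, 0, 0, 0, -1],
  [0, 0, 0, 0, 0, 0, -1],
  [0, 0, 0, 0, 0, 0, -1],
  [0, 0, 0, 0, 0, 0, -1],
  [0, 0, 0, 0, 0, 0, -1],
])

```text
time_s: 6.12
position: [515.3, -264.1, 9.1]
tool_rot: [3.14, -0.523, 1.324]
wrist_force: [0.0, -1.8, 4.4]
grip_width: 20.7
grasp_force: 59.4
```

servo_tool([
  [0, 0, 0, 0, 0, 0, -1],
  [0, 0, 0, 0, 0, 0, -1],
  [0, 0, 0, 0, 0, 0, -1],
  [0, 0, 0, 0, 0, 0, -1],
  [0, 0, 0, 0, 0, 0, -1],
])

```text
time_s: 6.53
position: [515.3, -264.1, 9.1]
tool_rot: [3.14, -0.523, 1.324]
wrist_force: [-0.3, -2.9, 4.9]
grip_width: 20.6
grasp_force: 59.6
```

```bash
python3 - <<'E'
from plan import *
store([515.1,-263.5,9],tool(75.8,30))
h=tool(90,0); tip=np.array([493.2,-4.6]); 
plan([([515.1,-263.5,120],tool(75.8,30)),([493.2,tip[1]-79.2-60,175],h),([493.2,tip[1]-79.2,175],h)],-1,step=35,turn=5)
plan([([493.2,tip[1]-79.2,60+56.1],h)],-1,step=15)
E
```

```text
[[13.9, 0.0, -24.0, 0.0, 0.0, 0.0, -1], [13.9, 0.0, -24.0, 0.0, 0.0, 0.0, -1], [13.8, 0.0, -24.1, 0.0, 0.0, 0.0, -1], [13.9, 0.0, -24.0, 0.0, 0.0, 0.0, -1], [17.6, -7.2, 1.1, 0.5, -4.3, -2.0, -1]]
[[17.9, -6.6, -0.2, 0.5, -4.3, -2.0, -1], [18.1, -6.0, -1.5, 0.5, -4.2, -2.0, -1], [18.1, -5.4, -2.7, 0.6, -4.3, -2.0, -1], [18.0, -4.8, -4.1, 0.5, -4.2, -2.0, -1], [17.8, -4.2, -5.3, 0.6, -4.3, -1.9, -1]]
[[17.5, -3.6, -6.6, 0.5, -4.2, -2.0, -1], [30.0, 0.0, 0.0, 0.0, 0.0, 0.0, -1], [30.0, 0.0, 0.0, 0.0, 0.0, 0.0, -1]]
[[0.0, 0.0, 14.7, 0.0, 0.0, 0.0, -1], [0.0, 0.0, 14.7, 0.0, 0.0, 0.0, -1], [0.0, 0.0, 14.8, 0.0, 0.0, 0.0, -1], [0.0, 0.0, 14.7, 0.0, 0.0, 0.0, -1]]
```

servo_tool([
  [13.9, 0.0, -24.0, 0.0, 0.0, 0.0, -1],
  [13.9, 0.0, -24.0, 0.0, 0.0, 0.0, -1],
  [13.8, 0.0, -24.1, 0.0, 0.0, 0.0, -1],
  [13.9, 0.0, -24.0, 0.0, 0.0, 0.0, -1],
  [17.6, -7.2, 1.1, 0.5, -4.3, -2.0, -1],
])

```text
time_s: 6.95
position: [511.9, -250.2, 128.4]
tool_rot: [3.131, -0.448, 1.358]
wrist_force: [1.0, -1.1, -1.4]
grip_width: 20.9
grasp_force: 58.9
```

servo_tool([
  [17.9, -6.6, -0.2, 0.5, -4.3, -2.0, -1],
  [18.1, -6.0, -1.5, 0.5, -4.2, -2.0, -1],
  [18.1, -5.4, -2.7, 0.6, -4.3, -2.0, -1],
  [18.0, -4.8, -4.1, 0.5, -4.2, -2.0, -1],
  [17.8, -4.2, -5.3, 0.6, -4.3, -1.9, -1],
])

```text
time_s: 7.37
position: [495.7, -160.1, 166.9]
tool_rot: [3.133, -0.07, 1.538]
wrist_force: [0.1, -0.8, -0.9]
grip_width: 20.8
grasp_force: 58.9
```

servo_tool([
  [17.5, -3.6, -6.6, 0.5, -4.2, -2.0, -1],
  [30.0, 0.0, 0.0, 0.0, 0.0, 0.0, -1],
  [30.0, 0.0, 0.0, 0.0, 0.0, 0.0, -1],
])

```text
time_s: 7.62
position: [492.7, -82.1, 174.9]
tool_rot: [3.14, 0.0, 1.572]
wrist_force: [1.3, -0.3, -1.8]
grip_width: 20.7
grasp_force: 58.9
```

servo_tool([
  [0.0, 0.0, 14.7, 0.0, 0.0, 0.0, -1],
  [0.0, 0.0, 14.7, 0.0, 0.0, 0.0, -1],
  [0.0, 0.0, 14.8, 0.0, 0.0, 0.0, -1],
  [0.0, 0.0, 14.7, 0.0, 0.0, 0.0, -1],
  [0, 0, 0, 0, 0, 0, -1],
])

```text
time_s: 8.03
position: [491.0, -82.7, 112.1]
tool_rot: [-3.137, -0.003, 1.572]
wrist_force: [-1.0, 0.3, -1.7]
grip_width: 20.9
grasp_force: 58.9
```

```bash
python3 - <<'E'
from plan import *
s=readout.sense(); print(load()[0],s['position'],s['tool_rot'],s['wrist_force'])
T=np.mean([vision.camera('top').astype(float) for _ in range(3)],0)[215:265,270:370,::-1]
S=np.mean([vision.camera('side').astype(float) for _ in range(3)],0)[215:305,255:355,::-1]
for t in('puller_tip','pull_eye'): print(t,[vision.find_in(t,c)[:2] for c in('top','side')])
o=np.vstack([cv2.resize(T,(500,250),interpolation=cv2.INTER_CUBIC)[:, :]*1.0, np.zeros((0,500,3))])
o=np.zeros((600,800,3)); o[:400,:]=cv2.resize(T,(800,400),interpolation=cv2.INTER_CUBIC)
cv2.imwrite('pics/t3.png',np.clip(o[:400],0,255).astype(np.uint8))
cv2.imwrite('pics/s3.png',np.clip(cv2.resize(S,(660,594),interpolation=cv2.INTER_CUBIC),0,255).astype(np.uint8))
P=s['position']; print('pred tip px',proj('top',P+[0,79.2,-56.1]),proj('side',P+[0,79.2,-56.1]),'eye',proj('top',[493.2,-1.9,45]),proj('side',[493.2,-1.9,45]))
E
```

```text
[493.23384738 -83.81197835 116.14004691] [491.02558501 -82.71813829 112.10174172] [-3.13742031e+00 -2.58889947e-03  1.57164803e+00] [-1.02384408  0.26907476 -1.71439946]
puller_tip [[{'location': [282.1, 222.9], 'score': 0.73}], []]
pull_eye [[{'location': [314.5, 250.1], 'score': 0.48}], [{'location': [436.1, 347.7], 'score': 0.56}, {'location': [292.6, 263.9], 'score': 0.43}]]
pred tip px [[318.44974152 251.75540809]] [[292.93538736 256.91055422]] eye [[317.82202866 251.03465324]] [[294.01603138 260.29273994]]
```

View pics/s3.png

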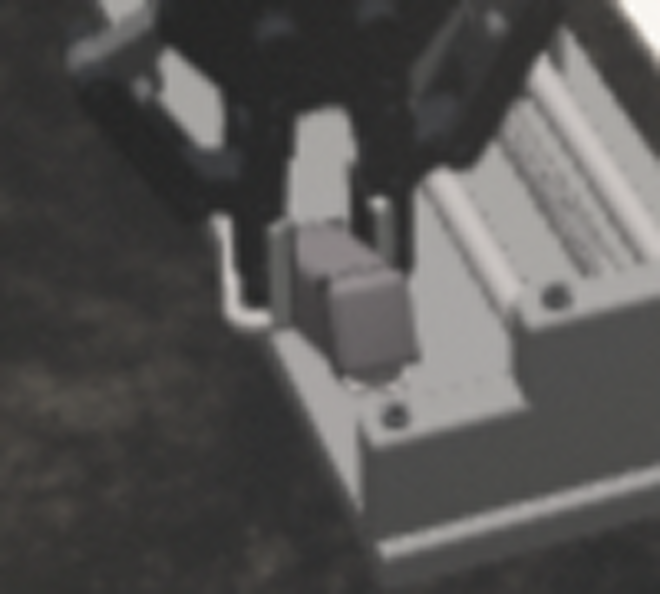

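The side view shows the handle's tail at (370,320), with the shank and eye hidden behind the fingers, so I'll check the top crop. One idle row first.

servo_tool([
  [0, 0, 0, 0, 0, 0, -1],
  [0, 0, 0, 0, 0, 0, -1],
  [0, 0, 0, 0, 0, 0, -1],
])

```text
time_s: 8.78
position: [493.1, -84.0, 115.8]
tool_rot: [3.141, -0.0, 1.571]
wrist_force: [0.5, 0.1, -1.4]
grip_width: 20.8
grasp_force: 58.9
```

View pics/t3.png

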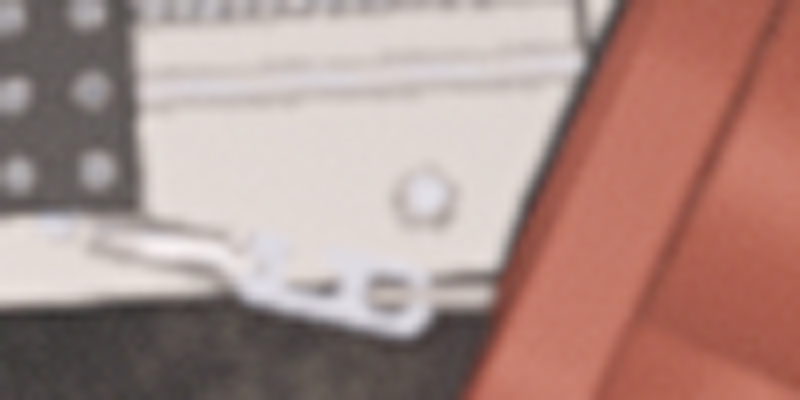

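The top crop shows the eye ring around (389,293), so the eye is at about (318.2,251.2) px as predicted. The shank comes in from the right along row ~292. I'll compare the shank's line and end with the prediction numerically.

```bash
python3 - <<'E'
from plan import *
P=np.array([493.2,-83.8,116.1]); tip=P+[0,79.2,-56.1]
t=np.radians(30); ux=np.array([0,np.cos(t),-np.sin(t)]); uz=np.array([0,np.sin(t),np.cos(t)])
bend=tip+13*uz
for s in(-3,0,10,20,30,40): print(s,bend-ux*s,np.round(proj('top',bend-ux*s),1))
print('tip',proj('top',tip),'eye',proj('top',[493.2,-2,45]))
T=np.mean([vision.camera('top').astype(float) for _ in range(6)],0).mean(2)
np.save('T3.npy',T)
print('cols',list(range(308,336)))
for r in range(244,260): print(r,T[r,308:336].astype(int))
E
```

```text
-3 [493.2          4.49807621  69.75833025] [[315.3 250.7]]
0 [493.2          1.9         71.25833025] [[316.3 250.7]]
10 [493.2         -6.76025404  76.25833025] [[319.8 250.7]]
20 [493.2        -15.42050808  81.25833025] [[323.2 250.6]]
30 [493.2        -24.08076211  86.25833025] [[326.7 250.6]]
40 [493.2        -32.74101615  91.25833025] [[330.2 250.5]]
tip [[318.87752622 250.8682349 ]] eye [[317.86042452 251.03480464]]
cols [308, 309, 310, 311, 312, 313, 314, 315, 316, 317, 318, 319, 320, 321, 322, 323, 324, 325, 326, 327, 328, 329, 330, 331, 332, 333, 334, 335]
244 [219 218 218 219 218 218 218 218 218 219 218 217 214 211 212 213 209 210
 216 218 218 217 217 219 212 179 106  83]
245 [218 219 219 220 219 219 218 218 218 218 218 218 218 217 218 218 218 218
 219 218 218 218 219 218 203 155  96  88]
246 [218 219 220 221 221 221 220 220 220 219 219 219 218 218 218 218 219 219
 219 219 219 220 222 219 193 130  87  95]
247 [220 220 220 221 221 222 222 222 221 220 220 222 221 220 219 218 218 218
 217 216 217 218 220 213 179 112  88  96]
248 [220 220 219 219 219 222 222 221 214 209 213 21
[... 676 characters left out ...]
178 188 196 207 217 216 202 189 181 183 202 216 211 173 100  60
  63  62  62  65  66  69  78  97 123 140]
255 [ 84  97 104 119 137 156 175 188 189 195 200 208 219 212 183 128  75  64
  67  66  66  68  67  73  82 109 133 143]
256 [ 69  71  70  74  81  93 104 117 127 147 163 177 184 170 130  84  64  66
  69  70  68  68  69  73  94 120 140 144]
257 [ 70  73  74  77  74  76  77  80  80  85  94 102 107  99  78  66  68  71
  70  69  71  69  70  80 106 132 144 145]
258 [ 74  75  79  78  77  79  83  81  77  72  69  68  70  71  69  68  70  72
  73  70  68  67  70  92 123 141 146 145]
259 [ 79  84  82  79  78  78  82  81  80  77  77  74  78  79  76  74  72  71
  71  71  69  69  79 105 133 145 146 147]
```

Shank row is 250.95 against 250.5 predicted, and its end sits about 1 px outward. So I shift +2 mm in y and +0.5 mm in x, then lower gently into the eye.

servo_tool([
  [2, 0.5, 0, 0, 0, 0, -1],
  [0, 0, 3, 0, 0, 0, -1],
  [0, 0, 3, 0, 0, 0, -1],
  [0, 0, 3, 0, 0, 0, -1],
  [0, 0, 2, 0, 0, 0, -1],
])

```text
time_s: 9.5
position: [493.4, -81.9, 104.1]
tool_rot: [3.141, -0.0, 1.571]
wrist_force: [-0.0, 0.2, -1.2]
grip_width: 20.5
grasp_force: 58.9
```

servo_tool([
  [0, 0, 2, 0, 0, 0, -1],
  [0, 0, 2, 0, 0, 0, -1],
  [0, 0, 0, 0, 0, 0, -1],
  [0, 0, 0, 0, 0, 0, -1],
  [0, 0, 0, 0, 0, 0, -1],
])

```text
time_s: 9.92
position: [493.7, -82.0, 100.8]
tool_rot: [3.141, -0.0, 1.571]
wrist_force: [-0.0, -0.5, -1.9]
grip_width: 20.7
grasp_force: 58.9
```

servo_tool([
  [0, 0, 2, 0, 0, 0, -1],
  [0, 0, 2, 0, 0, 0, -1],
  [0, 0, 1, 0, 0, 0, -1],
  [0, 0, 0, 0, 0, 0, -1],
  [0, 0, 0, 0, 0, 0, -1],
])

```text
time_s: 10.33
position: [493.5, -82.0, 95.6]
tool_rot: [3.141, -0.0, 1.571]
wrist_force: [-0.3, -0.6, -1.3]
grip_width: 21.1
grasp_force: 58.9
```

servo_tool([
  [-3, 0, 0, 0, 0, 0, -1],
  [-3, 0, 0, 0, 0, 0, -1],
  [-3, 0, 0, 0, 0, 0, -1],
  [0, 0, 0, 0, 0, 0, -1],
  [0, 0, 0, 0, 0, 0, -1],
])

```text
time_s: 10.75
position: [493.7, -91.1, 95.8]
tool_rot: [3.141, -0.0, 1.571]
wrist_force: [0.3, 0.6, -1.1]
grip_width: 21.0
grasp_force: 58.9
```

servo_tool([
  [-4, -1, 0, 0, 0, 0, -1],
  [-4, -1, 0, 0, 0, 0, -1],
  [-4, -1, 0, 0, 0, 0, -1],
  [0, 0, 0, 0, 0, 0, -1],
  [0, 0, 0, 0, 0, 0, -1],
])

```text
time_s: 11.17
position: [490.5, -102.8, 95.5]
tool_rot: [3.141, -0.001, 1.571]
wrist_force: [1.1, 5.6, -3.4]
grip_width: 21.0
grasp_force: 58.8
```

```bash
cat > look.py <<'E'
from plan import *
s=readout.sense(); print(s['position'],s['wrist_force'],s['torque'])
T=np.mean([vision.camera('top').astype(float) for _ in range(4)],0).mean(2); np.save('T4.npy',T)
c0,c1,r0,r1=map(int,sys.argv[1:5])
print('cols',c0,c1)
for r in range(r0,r1): print(r,*T[r,c0:c1].astype(int))
E
python3 look.py 306 336 236 260
```

```text
[ 490.46687183 -102.76728722   95.51571815] [ 1.0637499   5.59060978 -3.37724913] [ 1.32155115 -0.27353937 -0.08433047]
cols 306 336
236 219 218 218 217 218 217 217 218 218 217 217 217 218 215 207 204 206 201 201 207 215 216 216 217 215 216 216 216 216 215
237 217 218 217 218 217 217 217 218 216 217 218 218 216 208 198 204 214 214 209 202 205 214 216 217 217 216 215 217 216 216
238 218 218 218 218 218 218 217 218 217 218 217 218 212 200 196 212 222 223 220 205 192 204 215 216 217 217 217 216 216 215
239 218 217 218 218 217 218 218 218 217 217 218 217 206 187 189 212 223 225 223 206 189 202 216 218 216 216 216 217 217 216
240 218 218 217 217 218 219 218 218 218 218 218 217 206 186 186 210 222 224 216 195 187 206 216 218 218 216 217 217 217 217
241 219 218 219 218 219 217 217 217 218 217 218 217 211 196 189 199 208 209 194 175 183 207 217 217 217 216 217 216 217 216
242 218 218 219 217 218 218 218 218 217 218 218 219 215 203 189 187 187 187 173 169 189 211 218 217 217 217 216 216 217 217
243 219 219 218 218 219 218 218 217 218 217 218 218 218 210 200 193 196 196 188 190 206 216 217 218
[... 1185 characters left out ...]
217 185 108 77 129 158 167 187 196 187 170 166 167 167 168 168 167
254 111 126 146 164 176 189 196 204 213 219 220 221 225 221 201 149 111 106 122 159 193 202 175 121 93 96 95 97 98 96
255 74 76 83 95 107 117 135 157 177 189 194 202 212 215 212 195 180 173 184 202 213 206 162 92 61 61 62 63 66 65
256 69 66 66 69 71 75 81 94 104 118 125 145 164 176 185 192 194 203 214 220 212 182 127 75 63 67 68 70 69 71
257 67 67 70 74 75 76 77 76 76 78 80 85 94 103 118 137 155 172 187 188 171 130 86 66 66 70 68 72 70 72
258 67 69 74 74 77 79 78 78 81 83 76 73 69 69 72 80 88 102 109 110 99 80 66 69 69 68 71 70 68 71
259 73 77 82 84 83 77 78 76 80 80 81 77 76 73 78 76 69 70 67 65 67 67 67 69 73 75 73 70 71 73
```

servo_tool([
  [-5, -1, 0, 0, 0, 0, -1],
  [-5, -1, 0, 0, 0, 0, -1],
  [-5, -1, 0, 0, 0, 0, -1],
  [-5, -1, 0, 0, 0, 0, -1],
  [0, 0, 0, 0, 0, 0, -1],
])

```text
time_s: 11.78
position: [486.3, -121.6, 94.9]
tool_rot: [3.141, -0.004, 1.571]
wrist_force: [3.2, 12.3, -4.9]
grip_width: 20.5
grasp_force: 59.0
```

servo_tool([
  [-5, -1, 0, 0, 0, 0, -1],
  [-5, -1, 0, 0, 0, 0, -1],
  [-4, -1, 0, 0, 0, 0, -1],
  [0, 0, 0, 0, 0, 0, -1],
  [0, 0, 0, 0, 0, 0, -1],
])

```text
time_s: 12.2
position: [482.9, -133.9, 94.2]
tool_rot: [-3.141, -0.007, 1.572]
wrist_force: [3.9, 16.3, -6.4]
grip_width: 20.7
grasp_force: 59.1
```

```bash
python3 look.py 312 350 244 264
```

```text
[ 482.94765665 -133.93740756   94.18239199] [ 3.85787214 16.30706408 -6.36169647] [ 3.94760817 -0.94007953 -0.33537745]
cols 312 350
244 219 218 218 218 218 217 218 217 213 211 213 214 209 210 216 220 217 218 217 217 217 217 217 217 215 197 153 145 185 212 215 190 174 194 186 166 178 194
245 219 218 219 219 218 218 218 218 218 217 218 219 218 218 218 218 218 218 217 218 217 217 218 218 216 200 172 166 193 214 216 191 173 201 206 198 200 202
246 219 218 217 217 218 219 219 218 218 218 218 219 219 219 219 219 218 219 220 220 220 220 219 220 219 214 204 202 210 217 215 192 160 185 200 196 193 193
247 208 213 213 213 212 216 219 220 219 219 219 220 220 218 217 216 217 217 220 219 219 219 217 216 216 214 211 209 206 201 192 169 136 143 155 153 146 151
248 202 202 202 205 206 213 220 221 221 218 215 214 209 205 199 193 189 186 185 184 183 182 181 179 177 176 175 172 164 153 138 123 98 94 99 96 91 91
249 198 192 192 193 196 210 219 221 221 208 184 174 169 163 166 171 163 149 137 125 118 107 101 97 97 96 99 101 99 95 84 78 78 77 74 73 71 67
250 189 188 194 188 184 199 209 216 220 198 139 100
[... 1173 characters left out ...]
 177 187 193 202 211 210 201 193 187 192 209 218 204 157 98 82 90 91 85 75 70 71 72 71
259 75 78 82 81 79 79 76 72 76 75 69 71 81 89 104 114 126 148 167 181 188 197 205 209 211 200 170 118 84 87 93 96 93 84 76 75 85 85
260 77 78 78 79 83 81 82 79 81 82 77 74 69 66 66 67 72 84 98 112 128 147 166 175 172 146 116 83 76 81 85 89 90 84 78 82 90 91
261 76 77 78 81 81 82 80 78 82 83 77 77 77 68 70 72 71 68 67 74 77 85 93 100 97 84 71 66 72 75 76 81 85 83 81 86 94 96
262 78 83 86 84 81 80 81 80 82 81 76 75 73 74 73 72 71 73 74 76 70 66 63 64 65 64 67 69 70 74 75 79 80 84 81 88 98 101
263 84 84 90 90 83 79 81 82 83 78 74 72 74 72 75 77 75 71 72 75 74 67 66 67 66 65 67 68 68 77 73 76 76 74 75 83 94 99
```

```bash
python3 - <<'E'
from plan import *
O=np.array([561.4,103.1,0]); Rz=R.from_euler('z',0.070).as_matrix()
St=lambda p:Rz.T@(np.array(p)-O)
post=atz('top',[322.75,239.2],59); print('post',post,St(post),'neck px',proj('top',[*post[:2],45]))
for n,px in {'eye':[333.7,255],'mouth':[323.7,250.2],'slotlow':[324.5,252]}.items():
    p=atz('top',px,45); print(n,p,St(p),'rel post',(Rz.T@(p-post))[:2])
# hook frame predicted for eye
e=Rz.T@(atz('top',[333.7,255],45)-post)
for c in (8,10,12):
    d=e[:2]-np.array([0,110+c]); r=np.hypot(*d); print(c,'swing',np.degrees(np.arctan2(-d[0],-d[1])),'stretch',r-110)
E
```

```text
post [523.33302828 -14.46408731  59.        ] [ -46.19651273 -114.6136605    59.        ] neck px [[322.68492841 239.50216281]]
eye [483.03163153 -43.28421799  45.        ] [ -88.41497337 -140.54441624   45.        ] rel post [-42.21846063 -25.93075574]
mouth [495.43436393 -17.20236977  45.        ] [ -74.21837653 -115.39392488   45.        ] rel post [-28.0218638   -0.78026438]
slotlow [490.75332716 -19.30130531  45.        ] [ -79.03475497 -117.16031509   45.        ] rel post [-32.83824224  -2.54665459]
8 swing 16.347721539047917 stretch 39.99486946651214
10 swing 16.13540745869669 stretch 41.91505484723103
12 swing 15.928396385777553 stretch 43.83727413146144
```

servo_tool([
  [0, 5, 0, 0, 0, 0, -1],
  [-0.5, 5, 0, 0, 0, 0, -1],
  [-0.5, 6, 0, 0, 0, 0, -1],
  [0, 5, 0, 0, 0, 0, -1],
  [0, 0, 0, 0, 0, 0, -1],
])

```text
time_s: 12.82
position: [504.1, -134.8, 93.9]
tool_rot: [-3.14, -0.007, 1.573]
wrist_force: [1.4, 16.0, -6.6]
grip_width: 20.5
grasp_force: 59.3
```

```bash
python3 look.py 312 348 236 258
```

```text
[ 504.07457501 -134.77635464   93.90644449] [ 1.43695026 16.02082352 -6.55152727] [ 3.66137706 -0.37053359 -0.09074988]
cols 312 348
236 217 217 218 218 218 217 218 214 207 204 206 202 201 207 214 218 217 217 216 217 216 217 216 216 215 216 215 216 217 215 197 168 193 219 219 215
237 217 218 217 218 218 218 217 208 198 204 214 214 209 203 205 214 218 217 217 216 217 217 217 216 216 216 215 216 217 215 197 164 190 218 220 215
238 218 218 218 218 218 218 212 199 196 211 221 223 221 205 193 203 216 217 217 218 216 216 216 216 216 217 216 218 216 216 198 165 186 218 219 216
239 218 218 218 218 218 217 207 188 190 212 224 226 224 207 190 202 215 217 217 216 216 216 217 216 217 215 217 216 217 217 201 169 185 216 220 215
240 218 218 217 218 218 217 207 185 186 210 221 223 215 195 188 207 217 217 218 217 217 217 217 217 217 217 216 217 218 216 204 174 184 215 220 214
241 218 219 218 218 219 218 212 198 191 201 207 209 195 175 184 207 217 218 217 217 217 217 217 217 218 217 216 215 217 217 205 175 180 210 211 198
242 211 213 216 217 219 220 218 211 199 191 188 188 174 169 189 211 217 218 218
[... 1377 characters left out ...]
 84
252 68 68 65 64 65 72 81 91 94 99 106 114 119 123 132 143 154 163 171 180 183 186 184 187 193 187 157 108 73 68 68 68 70 74 80 86
253 73 72 69 69 68 64 62 63 61 61 62 62 69 68 73 83 84 91 98 105 111 118 124 130 132 118 94 72 68 69 71 67 69 69 78 78
254 74 77 74 66 68 66 68 69 68 68 70 64 63 64 64 62 65 61 64 65 66 66 72 72 78 73 66 70 74 74 74 73 70 68 71 73
255 75 74 76 72 71 69 68 68 69 67 71 67 66 68 69 65 66 67 66 67 65 64 66 66 65 66 71 72 80 80 80 79 72 72 72 72
256 77 77 77 77 73 70 69 70 69 69 70 70 70 69 67 69 72 68 70 67 67 70 71 74 73 74 73 79 84 88 88 82 76 71 72 75
257 80 81 84 84 78 75 71 71 74 71 68 71 69 68 67 73 69 68 68 68 68 71 70 70 74 75 78 80 88 88 91 88 81 76 74 73
```

servo_tool([
  [0, 3, 0, 0, 0, 0, -1],
  [0, 3, 0, 0, 0, 0, -1],
  [0, 0, 0, 0, 0, 0, -1],
  [0, 0, 0, 0, 0, 0, -1],
])

```text
time_s: 13.35
position: [509.4, -134.6, 93.8]
tool_rot: [-3.14, -0.007, 1.573]
wrist_force: [0.6, 15.9, -7.3]
grip_width: 20.5
grasp_force: 59.3
```

servo_tool([
  [0, 3, 0, 0, 0, 0, -1],
  [0, 2, 0, 0, 0, 0, -1],
  [0, 0, 0, 0, 0, 0, -1],
  [0, 0, 0, 0, 0, 0, -1],
])

```text
time_s: 13.68
position: [514.3, -134.6, 93.8]
tool_rot: [-3.139, -0.007, 1.573]
wrist_force: [0.8, 16.1, -6.2]
grip_width: 20.8
grasp_force: 59.3
```

```bash
python3 look.py 308 342 234 252; python3 - <<'E'
import numpy as np,cv2
T=np.load('T4.npy')[225:260,300:350]
cv2.imwrite('pics/t4.png',np.clip((cv2.resize(T,(800,560),interpolation=cv2.INTER_CUBIC)-60)*1.45,0,255).astype(np.uint8))
E
```

```text
[ 514.25276058 -134.63804888   93.78444616] [ 0.81546703 16.08774586 -6.17369146] [ 3.67133213 -0.09162818 -0.05270356]
cols 308 342
234 218 219 217 217 218 217 218 217 218 217 217 217 217 217 217 215 216 217 216 216 216 216 216 217 215 217 216 216 216 215 215 216 217 215
235 217 217 218 218 217 218 217 218 216 218 217 217 217 213 211 206 207 215 217 217 217 217 215 216 217 216 216 216 216 217 216 216 217 215
236 219 218 218 217 218 218 217 217 218 218 219 215 207 206 207 203 202 206 214 217 217 217 216 216 216 217 216 217 215 216 215 216 218 216
237 219 218 218 217 217 218 218 218 218 217 216 208 197 205 213 214 208 203 205 214 216 217 216 217 216 217 216 216 217 216 216 217 218 215
238 219 218 218 218 218 219 218 218 218 218 213 198 195 211 221 223 220 206 193 204 216 218 217 217 216 217 216 216 216 216 216 216 217 216
239 218 218 218 217 218 218 218 217 218 218 210 192 192 213 224 226 224 209 195 207 218 219 219 218 217 217 218 217 216 217 217 217 218 217
240 210 210 213 214 213 213 215 211 212 218 216 206 202 211 222 224 217 202 202 215 220 221 220 220 220 220 219 219 219 219 218
[... 801 characters left out ...]
222 222 222 221 220 219 219 219 221 222 217 215 216
247 213 214 215 215 216 215 217 221 221 218 216 219 222 223 224 223 223 222 223 222 222 221 221 222 220 221 221 221 222 221 219 214 207 202
248 220 222 220 220 219 218 220 222 220 217 215 216 219 218 218 216 211 208 208 204 200 198 196 194 195 198 199 200 199 194 185 176 165 153
249 216 213 208 203 195 194 193 194 191 186 185 184 183 180 179 175 167 160 157 153 148 140 136 131 133 140 144 142 141 131 110 102 102 89
250 177 172 164 153 139 134 126 122 117 115 111 106 104 103 103 100 95 90 93 90 87 80 77 78 79 81 82 81 77 74 65 71 76 76
251 100 101 95 85 81 76 71 68 63 66 62 61 61 62 62 66 65 63 66 67 67 66 71 70 74 74 69 67 66 66 68 73 74 71
```

View pics/t4.png

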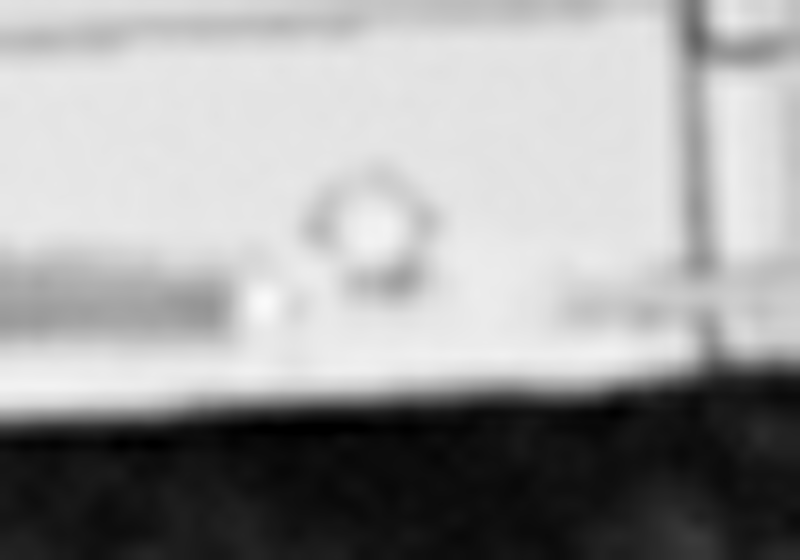

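The enhanced top crop shows the coil end and plate start at about (240,300) and the post head at (375,228). The spring axis is about 11 mm from the post with no side force, so the neck is entering the mouth. I continue sideways with a slight ease.

servo_tool([
  [0.4, 2, 0, 0, 0, 0, -1],
  [0.3, 2, 0, 0, 0, 0, -1],
  [0, 0, 0, 0, 0, 0, -1],
  [0, 0, 0, 0, 0, 0, -1],
])

```text
time_s: 14.22
position: [518.2, -134.0, 93.8]
tool_rot: [-3.139, -0.007, 1.573]
wrist_force: [-0.3, 15.1, -6.8]
grip_width: 20.8
grasp_force: 59.3
```

servo_tool([
  [0.3, 2, 0, 0, 0, 0, -1],
  [0.3, 2, 0, 0, 0, 0, -1],
  [0, 0, 0, 0, 0, 0, -1],
  [0, 0, 0, 0, 0, 0, -1],
])

```text
time_s: 14.55
position: [522.1, -133.3, 93.7]
tool_rot: [-3.139, -0.007, 1.573]
wrist_force: [-0.7, 14.9, -6.7]
grip_width: 20.9
grasp_force: 59.3
```

servo_tool([
  [0.2, 2, 0, 0, 0, 0, -1],
  [0, 2, 0, 0, 0, 0, -1],
  [0, 0, 0, 0, 0, 0, -1],
  [0, 0, 0, 0, 0, 0, -1],
])

```text
time_s: 14.88
position: [526.0, -133.2, 93.7]
tool_rot: [-3.139, -0.007, 1.573]
wrist_force: [-0.1, 14.9, -5.9]
grip_width: 20.7
grasp_force: 59.3
```

```bash
python3 look.py 304 342 232 251; python3 - <<'E'
from plan import *
post=np.array([524,-15,0]); d=np.array([.07,-.9976,0])
for a in (-35,-25,-18.8,-8,28.75,43): print(a,proj('top',post+d*a+[0,0,45]))
E
```

```text
[ 526.02405904 -133.16202534   93.71125781] [-0.13066602 14.92925097 -5.89048799] [3.5868869  0.2461399  0.06950927]
cols 304 342
232 218 217 219 217 217 218 217 217 218 217 217 217 217 217 217 216 216 216 217 216 216 216 217 217 216 217 215 217 215 216 216 216 216 215 216 216 218 213
233 217 217 217 218 217 216 217 217 217 217 217 217 218 217 217 217 217 217 217 216 217 217 217 217 217 216 216 216 216 217 217 215 216 216 216 215 216 214
234 218 218 219 218 217 218 217 218 217 217 218 218 218 217 218 218 217 217 216 215 216 217 216 217 215 216 216 216 217 215 217 216 216 216 216 216 218 215
235 218 219 218 219 218 218 217 218 219 219 218 218 217 218 216 218 216 214 211 207 208 214 218 218 217 217 217 217 218 218 219 218 218 217 216 216 218 216
236 219 219 219 219 218 218 218 217 217 215 216 217 218 219 220 217 209 205 206 203 203 209 217 220 220 220 220 220 220 219 218 217 218 216 216 215 216 213
237 217 217 217 217 218 215 210 208 208 205 206 212 219 220 220 213 202 205 213 212 209 205 208 219 222 221 221 220 219 215 206 204 206 209 206 207 207 205
238 203 201 199 203 203 199 193 19
[... 1481 characters left out ...]
 221 220 220 217 216 216 214 212 209 207 201
248 222 221 221 221 222 221 220 219 220 218 221 222 222 222 221 219 217 216 215 215 212 208 201 195 194 192 193 191 189 187 184 181 180 179 177 172 165 155
249 220 219 217 217 214 213 208 203 195 192 193 193 190 188 187 185 181 179 177 177 172 165 154 140 134 128 122 120 116 112 106 104 103 100 101 103 100 93
250 185 182 180 179 178 173 165 153 141 130 126 121 117 113 109 107 103 102 101 102 100 95 88 85 81 75 71 71 69 70 65 64 61 63 66 71 78 76
-35 [[309.49991637 240.13178823]]
-25 [[313.3264149  239.87917023]]
-18.8 [[315.69873404 239.72255   ]]
-8 [[319.83081781 239.44974241]]
28.75 [[333.88542493 238.52175674]]
43 [[339.33140908 238.16214264]]
```

servo_tool([
  [0, 1.5, 0, 0, 0, 0, -1],
  [0, 0, 0, 0, 0, 0, -1],
  [0, 0, 0, 0, 0, 0, -1],
])

```text
time_s: 15.33
position: [527.5, -133.2, 93.7]
tool_rot: [-3.139, -0.007, 1.573]
wrist_force: [-0.8, 14.3, -6.4]
grip_width: 20.9
grasp_force: 59.3
```

servo_tool([
  [0, 1.5, 0, 0, 0, 0, -1],
  [0, 0, 0, 0, 0, 0, -1],
  [0, 0, 0, 0, 0, 0, -1],
])

```text
time_s: 15.58
position: [528.9, -133.1, 93.7]
tool_rot: [-3.139, -0.007, 1.573]
wrist_force: [-1.2, 14.5, -5.8]
grip_width: 20.9
grasp_force: 59.3
```

```bash
python3 look.py 304 342 234 248
```

```text
[ 528.89746529 -133.14340422   93.67595928] [-1.15032299 14.53645007 -5.80196163] [3.61446037 0.33323129 0.07092427]
cols 304 342
234 217 218 218 218 218 217 218 218 218 216 218 217 216 218 218 218 218 218 216 216 216 216 217 217 217 217 217 217 217 218 218 218 219 217 216 217 218 214
235 219 219 219 219 219 219 219 218 217 218 218 219 218 218 218 218 216 215 211 205 209 216 220 220 220 219 219 219 220 218 217 218 218 217 215 215 215 213
236 217 217 216 215 217 217 217 217 216 217 217 218 220 220 220 218 209 206 206 203 204 211 217 220 221 222 221 221 219 211 206 208 210 208 206 205 206 204
237 205 206 202 203 205 205 204 202 202 203 206 211 217 221 221 213 202 205 214 214 210 202 202 210 220 222 221 221 217 209 200 200 200 201 199 199 199 200
238 193 191 186 186 189 191 192 190 192 197 196 206 216 220 220 211 202 211 222 224 220 205 185 201 219 223 221 219 217 209 201 196 197 199 201 200 199 198
239 203 203 201 202 200 203 203 204 208 210 198 194 203 207 212 208 200 212 222 226 224 207 188 201 220 223 221 219 216 214 208 207 207 210 211 209 208 205
240 214 215 215 214 208 207 208 20
[... 513 characters left out ...]
 216 219 218 216 216 221 221 221 218 216 220 221 218 216 208 184 172 196 217
244 219 216 214 214 213 212 211 212 211 214 215 217 216 215 215 219 221 218 215 217 220 220 217 216 219 220 219 216 214 217 219 216 212 195 155 144 184 212
245 220 219 220 219 219 219 218 219 218 218 219 218 217 215 215 218 217 217 217 218 219 218 218 217 218 218 219 217 218 217 218 216 216 201 172 166 194 215
246 220 220 219 220 218 220 219 220 220 220 219 219 219 219 218 218 219 219 219 219 219 219 219 219 220 219 220 220 220 220 220 221 219 214 204 203 211 218
247 221 219 220 220 219 220 220 219 220 222 221 221 221 221 221 221 221 221 220 220 220 218 219 218 218 220 220 221 220 219 218 216 215 215 213 209 206 202
```

Coil axis now at row ~240 (240.1 expected when aligned) with no side force. Easing the hook inward onto the neck.

servo_tool([
  [2, -0.1, 0, 0, 0, 0, -1],
  [2, -0.1, 0, 0, 0, 0, -1],
  [0, 0, 0, 0, 0, 0, -1],
  [0, 0, 0, 0, 0, 0, -1],
])

```text
time_s: 16.12
position: [528.8, -129.4, 93.8]
tool_rot: [-3.139, -0.006, 1.573]
wrist_force: [-1.5, 13.5, -6.3]
grip_width: 20.8
grasp_force: 59.4
```

servo_tool([
  [2, -0.2, 0, 0, 0, 0, -1],
  [2, -0.1, 0, 0, 0, 0, -1],
  [0, 0, 0, 0, 0, 0, -1],
  [0, 0, 0, 0, 0, 0, -1],
])

```text
time_s: 16.45
position: [528.6, -125.8, 94.0]
tool_rot: [-3.139, -0.005, 1.573]
wrist_force: [-1.5, 12.5, -5.6]
grip_width: 20.7
grasp_force: 59.4
```

servo_tool([
  [2, -0.1, 0, 0, 0, 0, -1],
  [1, -0.1, 0, 0, 0, 0, -1],
  [0, 0, 0, 0, 0, 0, -1],
  [0, 0, 0, 0, 0, 0, -1],
])

```text
time_s: 16.78
position: [528.5, -123.2, 94.1]
tool_rot: [-3.139, -0.005, 1.572]
wrist_force: [-0.9, 11.5, -5.7]
grip_width: 20.5
grasp_force: 59.5
```

```bash
python3 look.py 304 342 234 248
```

```text
[ 528.47632486 -123.15892147   94.09755912] [-0.85840178 11.51617585 -5.70546158] [2.58854402 0.21750305 0.05368512]
cols 304 342
234 218 218 218 217 217 217 218 217 218 217 218 216 218 217 217 217 218 217 217 216 218 217 218 217 217 217 218 218 219 218 216 216 217 217 216 217 218 215
235 219 219 218 219 218 217 218 218 218 218 219 218 217 218 218 218 216 215 213 214 216 219 220 220 220 221 219 218 218 218 216 215 215 216 214 214 215 213
236 219 218 218 218 218 217 218 220 218 220 220 220 219 219 218 215 206 205 208 208 211 212 220 222 222 219 213 208 206 208 206 205 206 204 205 204 204 204
237 214 213 213 212 210 207 214 219 217 220 221 220 220 219 217 207 198 204 214 214 210 206 212 219 220 215 207 199 198 199 200 200 199 199 198 199 199 198
238 196 197 200 202 198 191 194 204 208 213 218 220 222 219 213 200 195 212 222 222 220 209 208 217 219 215 208 198 194 195 198 198 197 196 196 199 200 197
239 183 185 186 190 187 180 172 183 193 197 203 215 221 219 207 187 189 212 223 224 223 211 207 217 218 216 213 207 204 207 209 210 206 205 205 206 208 205
240 183 180 182 182 176 168 165 18
[... 513 characters left out ...]
 220 216 213 217 221 221 216 213 215 215 212 210 213 216 207 180 171 196 216
244 210 215 215 212 211 211 213 218 217 217 220 221 216 216 219 220 217 213 217 219 216 213 216 219 219 216 212 213 215 213 213 216 215 197 154 145 185 211
245 219 218 219 219 219 219 219 219 218 217 218 218 216 214 218 218 218 217 217 218 218 217 218 218 218 217 215 217 217 217 218 219 217 200 171 166 194 214
246 219 220 220 219 219 219 219 219 219 219 219 219 218 219 219 219 218 219 220 218 218 219 220 219 219 220 220 221 221 221 219 220 220 213 204 203 210 218
247 220 220 219 220 219 221 220 220 221 220 221 221 222 221 222 221 220 219 220 220 219 219 219 217 217 220 221 220 219 220 218 217 215 215 211 209 207 202
```

servo_tool([
  [2, -0.1, 0, 0, 0, 0, -1],
  [0, 0, 0, 0, 0, 0, -1],
  [0, 0, 0, 0, 0, 0, -1],
])

```text
time_s: 17.23
position: [528.7, -122.2, 94.6]
tool_rot: [-3.14, -0.002, 1.572]
wrist_force: [-1.1, 7.1, -5.8]
grip_width: 20.7
grasp_force: 59.5
```

servo_tool([
  [2, -0.1, 0, 0, 0, 0, -1],
  [0, 0, 0, 0, 0, 0, -1],
  [0, 0, 0, 0, 0, 0, -1],
])

```text
time_s: 17.48
position: [529.4, -121.2, 95.5]
tool_rot: [3.142, -0.001, 1.571]
wrist_force: [-1.5, 3.5, -3.3]
grip_width: 20.9
grasp_force: 59.8
```

servo_tool([
  [2, -0.1, 0, 0, 0, 0, -1],
  [0, 0, 0, 0, 0, 0, -1],
  [0, 0, 0, 0, 0, 0, -1],
])

```text
time_s: 17.73
position: [529.6, -119.9, 95.9]
tool_rot: [3.141, 0.001, 1.571]
wrist_force: [-2.5, -0.5, -1.8]
grip_width: 20.9
grasp_force: 60.0
```

```bash
python3 look.py 304 342 234 248
```

```text
[ 529.5553371  -119.89094395   95.94753322] [-2.51686389 -0.52939131 -1.81217499] [-0.01805728  0.67449908  0.19161462]
cols 304 342
234 218 218 218 218 218 218 217 217 217 217 219 217 218 217 217 217 216 218 215 217 217 217 218 217 217 217 218 218 218 218 217 217 215 215 214 214 215 213
235 219 219 219 218 218 217 219 218 218 218 219 217 218 217 218 218 217 214 213 213 217 219 220 221 219 218 219 219 219 219 216 214 212 206 202 202 204 202
236 218 217 217 216 217 217 217 217 219 220 221 220 218 218 218 215 208 205 209 209 210 213 219 221 216 211 210 211 211 211 209 208 205 199 195 195 198 199
237 205 205 205 204 204 208 210 210 214 219 221 221 220 220 216 209 199 205 214 215 211 205 211 217 210 200 201 200 201 202 201 202 200 199 197 196 201 202
238 192 192 192 193 194 197 195 199 204 212 217 221 221 220 212 198 196 211 222 223 220 209 207 216 211 204 198 192 195 200 201 198 196 194 194 199 205 208
239 191 192 193 194 194 194 188 189 192 194 205 217 221 220 208 187 190 212 223 224 222 211 208 218 217 212 206 204 204 209 211 208 204 204 205 207 213 215
240 188 191 189 191 190 195 193
[... 516 characters left out ...]
 218 213 215 222 223 221 219 217 220 221 218 218 217 217 205 181 172 197 216
244 213 212 214 212 211 211 213 217 216 217 219 216 216 220 220 220 217 217 219 218 215 216 219 220 219 216 215 218 217 217 217 218 215 197 155 144 185 212
245 220 220 219 220 219 219 218 218 216 216 217 216 216 217 219 218 217 219 218 217 217 217 218 218 217 218 217 217 217 217 218 219 216 200 171 166 193 215
246 219 220 219 220 220 219 219 219 219 217 219 219 217 218 220 218 219 219 219 219 219 219 219 218 219 219 221 220 220 219 220 220 219 215 204 203 211 218
247 220 219 220 220 220 220 219 220 221 221 221 221 221 222 221 220 220 220 220 219 219 219 219 218 218 219 219 220 219 219 218 217 215 214 212 210 206 202
```

Pull has dropped to zero while the coil stayed stretched, so the hook is seated. Free the puller and lift it out along its leaning hook.

servo_tool([
  [1, -2, 0, 0, 0, 0, -1],
  [1.5, -1, 0, 0, 0, 0, -1],
  [0, 0, 0, 0, 0, 0, -1],
  [0, 0, 0, 0, 0, 0, -1],
])

```text
time_s: 18.27
position: [526.9, -116.9, 96.0]
tool_rot: [3.14, 0.0, 1.571]
wrist_force: [-0.1, 0.2, -0.7]
grip_width: 20.7
grasp_force: 60.0
```

servo_tool([
  [0.5, 0, -2, 0, 0, 0, -1],
  [1, 0, -2, 0, 0, 0, -1],
  [0, 0, 0, 0, 0, 0, -1],
])

```text
time_s: 18.52
position: [527.0, -115.5, 100.4]
tool_rot: [3.14, 0.0, 1.571]
wrist_force: [0.9, -0.5, -1.3]
grip_width: 20.8
grasp_force: 60.0
```

Free of load. Lift clear and check.

servo_tool([
  [1, 0, -3, 0, 0, 0, -1],
  [1, 0, -4, 0, 0, 0, -1],
  [0, 0, -6, 0, 0, 0, -1],
  [0, 0, -10, 0, 0, 0, -1],
  [0, 0, 0, 0, 0, 0, -1],
])

```text
time_s: 18.93
position: [527.7, -114.0, 125.4]
tool_rot: [3.138, 0.001, 1.571]
wrist_force: [0.5, -0.3, -0.4]
grip_width: 20.7
grasp_force: 60.1
```

servo_tool([
  [0, 0, -20, 0, 0, 0, -1],
  [0, 0, -20, 0, 0, 0, -1],
  [-20, 0, 0, 0, 0, 0, -1],
  [-30, 0, 0, 0, 0, 0, -1],
  [-30, 0, 0, 0, 0, 0, -1],
])

```text
time_s: 19.35
position: [527.1, -194.2, 163.8]
tool_rot: [3.139, 0.001, 1.573]
wrist_force: [-0.5, 0.3, -0.2]
grip_width: 20.7
grasp_force: 60.1
```

```bash
python3 look.py 304 342 234 248; python3 - <<'E'
from plan import *
S=np.mean([vision.camera('side').astype(float) for _ in range(4)],0)[150:410,220:440,::-1]
cv2.imwrite('pics/s5.png',np.clip(cv2.resize(S,(507,600),interpolation=cv2.INTER_CUBIC)*1.2,0,255).astype(np.uint8))
E
```

```text
[ 527.12795189 -194.20795716  163.82670266] [-0.54045412  0.31175735 -0.16654409] [ 0.03061713 -0.0340728  -0.06480719]
cols 304 342
234 218 217 218 218 218 219 217 218 218 218 218 218 218 218 218 218 219 217 216 216 217 217 217 217 217 217 218 217 218 216 216 216 216 217 216 216 217 215
235 218 219 218 218 218 218 217 218 218 219 219 219 218 218 218 217 217 215 213 213 216 219 220 221 221 220 220 221 221 218 217 217 216 216 217 216 217 215
236 218 217 217 217 216 217 217 217 219 220 221 219 219 219 218 215 207 205 208 209 209 213 219 221 220 220 220 220 220 221 220 217 216 216 216 216 218 215
237 207 207 205 204 205 207 210 210 213 219 221 221 220 219 217 207 199 204 214 215 211 206 211 215 215 218 218 218 218 221 221 220 217 216 217 216 216 215
238 198 195 191 193 193 195 195 198 204 212 218 222 221 219 212 199 196 212 221 223 220 210 208 214 215 216 218 216 215 217 221 220 216 216 216 216 217 217
239 194 193 192 194 192 192 189 189 191 194 208 221 222 219 208 188 189 212 223 226 222 211 207 216 216 217 218 216 214 217 222 220 217 217 217 216 217 216
240 189 190 188 189 190 194 193
[... 516 characters left out ...]
 219 216 212 217 221 223 221 218 216 216 216 217 217 217 206 180 171 198 216
244 211 213 213 213 213 213 211 214 213 217 221 221 216 217 219 221 218 213 216 219 217 213 215 220 220 219 216 215 215 214 216 218 216 197 154 143 184 212
245 220 220 220 219 220 218 219 218 216 216 218 219 216 215 218 219 218 217 218 218 218 216 217 219 219 219 217 218 216 218 217 219 217 200 170 168 193 214
246 221 218 219 221 220 219 221 219 219 219 219 219 217 218 219 219 219 219 218 219 219 218 219 219 219 220 220 221 220 221 220 219 219 214 205 203 211 219
247 221 220 219 220 220 219 219 220 221 221 221 222 223 220 222 221 221 220 220 220 221 219 219 218 217 220 221 220 219 220 217 217 216 214 211 208 205 202
```

View pics/s5.png

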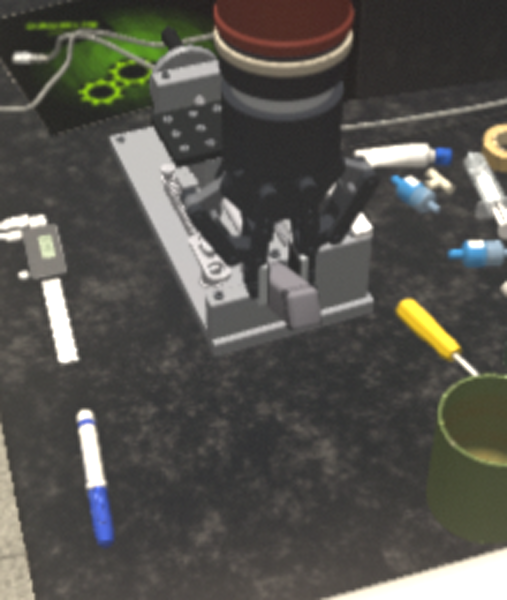

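The side view shows the hook's eye ring at (213,268) beside the seated post (208,238), with the puller clear in the gripper. Next, lay it back where it came from.

```bash
python3 - <<'E'
from plan import *
s=readout.sense(); print(s['time_s'],s['position'],s['tool_rot'])
store(s['position'],tool(90,0)); G=tool(75.8,30)
plan([([515.1,-275,120],G),([515.1,-275,30],G)],-1,step=30,turn=6)
plan([([515.1,-275,11],G)],-1,step=5)
E
```

```text
19.75 [ 526.68534857 -192.65159432  162.8464318 ] [ 3.14070183e+00 -2.28951897e-04  1.57213000e+00]
[[-13.7, -1.9, 7.1, -0.6, 5.0, 2.3, -1], [-14.4, -1.4, 5.9, -0.6, 5.0, 2.3, -1], [-14.9, -0.9, 4.6, -0.6, 5.0, 2.3, -1], [-15.2, -0.4, 3.3, -0.6, 5.0, 2.3, -1], [-15.5, 0.2, 2.0, -0.7, 4.9, 2.3, -1]]
[[-15.5, 0.9, 0.6, -0.6, 5.0, 2.3, -1], [-11.3, 0.0, 19.5, 0.0, 0.0, 0.0, -1], [-11.3, 0.0, 19.5, 0.0, 0.0, 0.0, -1], [-11.2, 0.0, 19.5, 0.0, 0.0, 0.0, -1], [-11.3, 0.0, 19.4, 0.0, 0.0, 0.0, -1]]
[[-2.4, 0.0, 4.1, 0.0, 0.0, 0.0, -1], [-2.4, 0.0, 4.1, 0.0, 0.0, 0.0, -1], [-2.4, 0.0, 4.1, 0.0, 0.0, 0.0, -1], [-2.3, 0.0, 4.2, 0.0, 0.0, 0.0, -1]]
```

servo_tool([
  [-13.7, -1.9, 7.1, -0.6, 5.0, 2.3, -1],
  [-14.4, -1.4, 5.9, -0.6, 5.0, 2.3, -1],
  [-14.9, -0.9, 4.6, -0.6, 5.0, 2.3, -1],
  [-15.2, -0.4, 3.3, -0.6, 5.0, 2.3, -1],
  [-15.5, 0.2, 2.0, -0.7, 4.9, 2.3, -1],
])

```text
time_s: 20.17
position: [517.6, -262.4, 127.6]
tool_rot: [3.129, -0.44, 1.369]
wrist_force: [0.5, 0.7, -1.8]
grip_width: 20.4
grasp_force: 60.1
```

servo_tool([
  [-15.5, 0.9, 0.6, -0.6, 5.0, 2.3, -1],
  [-11.3, 0.0, 19.5, 0.0, 0.0, 0.0, -1],
  [-11.3, 0.0, 19.5, 0.0, 0.0, 0.0, -1],
  [-11.2, 0.0, 19.5, 0.0, 0.0, 0.0, -1],
  [-11.3, 0.0, 19.4, 0.0, 0.0, 0.0, -1],
])

```text
time_s: 20.58
position: [515.3, -275.4, 28.7]
tool_rot: [3.141, -0.525, 1.325]
wrist_force: [0.8, 0.9, -0.8]
grip_width: 20.7
grasp_force: 60.1
```

servo_tool([
  [0, 0, 0, 0, 0, 0, -1],
  [-2.4, 0.0, 4.1, 0.0, 0.0, 0.0, -1],
  [-2.4, 0.0, 4.1, 0.0, 0.0, 0.0, -1],
  [0, 0, 0, 0, 0, 0, -1],
  [0, 0, 0, 0, 0, 0, -1],
])

```text
time_s: 21.0
position: [515.6, -276.2, 21.5]
tool_rot: [3.14, -0.524, 1.326]
wrist_force: [0.1, 0.4, -1.6]
grip_width: 20.6
grasp_force: 60.1
```

servo_tool([
  [-2.4, 0, 4.1, 0, 0, 0, -1],
  [0, 0, 0, 0, 0, 0, -1],
  [-1.2, 0, 2.1, 0, 0, 0, -1],
  [0, 0, 0, 0, 0, 0, -1],
  [0, 0, 0, 0, 0, 0, -1],
])

```text
time_s: 21.42
position: [515.1, -275.8, 13.2]
tool_rot: [3.141, -0.525, 1.325]
wrist_force: [-0.1, -0.7, -1.8]
grip_width: 20.8
grasp_force: 60.1
```

servo_tool([
  [-1.2, 0, 2.1, 0, 0, 0, -1],
  [0, 0, 0, 0, 0, 0, -1],
  [0, 0, 0, 0, 0, 0, -1],
])

```text
time_s: 21.67
position: [515.1, -275.9, 10.8]
tool_rot: [3.141, -0.525, 1.325]
wrist_force: [-0.9, -0.2, -1.3]
grip_width: 20.6
grasp_force: 60.1
```

servo_tool([
  [-0.6, 0, 1, 0, 0, 0, -1],
  [0, 0, 0, 0, 0, 0, -1],
  [0, 0, 0, 0, 0, 0, -0.3],
  [0, 0, 0, 0, 0, 0, 0],
  [0, 0, 0, 0, 0, 0, 0.4],
])

```text
time_s: 22.08
position: [515.2, -275.9, 9.6]
tool_rot: [3.141, -0.525, 1.325]
wrist_force: [-0.6, 1.0, 0.8]
grip_width: 53.1
grasp_force: 0.0
```

servo_tool([
  [0, 0, 0, 0, 0, 0, 0.6],
  [0, 0, 0, 0, 0, 0, 0.6],
  [0, 0, 0, 0, 0, 0, 0.6],
  [0, 0, 0, 0, 0, 0, 0.6],
])

```text
time_s: 22.42
position: [515.1, -275.9, 9.6]
tool_rot: [3.141, -0.525, 1.325]
wrist_force: [-0.1, 0.1, -1.1]
grip_width: 68.6
grasp_force: 0.0
```

servo_tool([
  [0, 0, -10, 0, 0, 0, 0.6],
  [0, 0, -25, 0, 0, 0, 0.6],
  [0, 0, -35, 0, 0, 0, 0.6],
  [0, 0, -35, 0, 0, 0, 0.6],
  [0, 0, -35, 0, 0, 0, 0.6],
])

```text
time_s: 22.83
position: [497.5, -344.6, 132.9]
tool_rot: [3.141, -0.525, 1.325]
wrist_force: [0.3, -0.5, 0.2]
grip_width: 68.2
grasp_force: 0.0
```

```bash
python3 - <<'E'
from plan import *
s=readout.sense(); print(s['time_s'],s['position'],s['tool_rot'],s['grip_width'],s['joints'])
vision.camera('side'); vision.camera('top')
for c in('side','top'): print(vision.find_in('puller',c)[:2])
E
```

```text
22.8333 [ 497.51221282 -344.55434172  132.89858052] [ 3.14072088 -0.52469929  1.32501988] 68.22601777450163 [-1.01214221  0.50900736  0.30583455  1.74873104  0.36988562  0.73252245]
[{'location': [354.2, 391.5], 'score': 0.97}]
[{'location': [422.4, 245.0], 'score': 0.9}]
```

```bash
cat > crank.py <<'E'
from plan import *
O=np.array([560.8,103.7,0]); Rz=R.from_euler('z',0.070).as_matrix()
W=lambda *p:O+Rz@np.array(p,float)
G=tool(94,-35); D=12; YM=180
def grip(th): 
    t=np.radians(th); return W(20+28*np.sin(t),YM,58+28*np.cos(t))+D*G[:,2]
E
python3 - <<'E'
from crank import *
s=readout.sense(); store(s['position'],R.from_euler('xyz',s['tool_rot']).as_matrix())
g=grip(0); print(g,g-90*G[:,2])
print('box corner',atz('side',[375,187],0),atz('side',[355,95],0))
plan([([480,-200,260],tool(80,10)),([480,120,270],tool(90,-15)),(g-90*G[:,2],G)],0.2,step=41,turn=7)
E
```

```text
[568.64143552 277.7918862   76.17017547] [565.04047525 329.28801716 149.89385945]
box corner [775.87889528 264.16286335   0.        ] [924.83776602 834.02826542   0.        ]
[[36.4, -10.6, -8.6, 0.3, -4.0, -0.8, 0.2], [35.9, -10.1, -11.1, 0.3, -4.0, -0.8, 0.2], [35.2, -9.7, -13.5, 0.3, -4.0, -0.8, 0.2], [34.3, -9.2, -15.8, 0.3, -4.0, -0.8, 0.2], [33.2, -8.9, -18.2, 0.4, -4.0, -0.7, 0.2]]
[[39.0, -6.9, 5.6, -0.1, -3.1, -1.3, 0.2], [39.4, -6.1, 3.4, -0.1, -3.1, -1.3, 0.2], [39.7, -5.2, 1.3, 0.0, -3.1, -1.2, 0.2], [39.8, -4.3, -0.8, -0.1, -3.1, -1.3, 0.2], [39.7, -3.4, -3.0, 0.0, -3.1, -1.2, 0.2]]
[[39.6, -2.6, -5.2, -0.1, -3.1, -1.3, 0.2], [39.3, -1.7, -7.3, 0.0, -3.1, -1.2, 0.2], [38.9, -0.9, -9.4, -0.1, -3.2, -1.3, 0.2], [33.3, 12.1, 8.8, -0.2, -2.9, -0.5, 0.2], [33.6, 12.4, 7.2, -0.2, -2.8, -0.5, 0.2]]
[[33.8, 12.7, 5.6, -0.3, -2.9, -0.5, 0.2], [34.0, 13.0, 3.9, -0.2, -2.8, -0.5, 0.2], [34.0, 13.2, 2.3, -0.3, -2.9, -0.5, 0.2], [33.9, 13.5, 0.7, -0.2, -2.8, -0.6, 0.2], [33.8, 13.9, -0.9, -0.3, -2.9, -0.5, 0.2]]
```

servo_tool([
  [36.4, -10.6, -8.6, 0.3, -4.0, -0.8, 0.2],
  [35.9, -10.1, -11.1, 0.3, -4.0, -0.8, 0.2],
  [35.2, -9.7, -13.5, 0.3, -4.0, -0.8, 0.2],
  [34.3, -9.2, -15.8, 0.3, -4.0, -0.8, 0.2],
  [33.2, -8.9, -18.2, 0.4, -4.0, -0.7, 0.2],
])

```text
time_s: 23.45
position: [479.4, -199.8, 257.9]
tool_rot: [-3.139, -0.179, 1.396]
wrist_force: [0.9, 0.2, 0.3]
grip_width: 50.9
grasp_force: 0.0
```

servo_tool([
  [39.0, -6.9, 5.6, -0.1, -3.1, -1.3, 0.2],
  [39.4, -6.1, 3.4, -0.1, -3.1, -1.3, 0.2],
  [39.7, -5.2, 1.3, 0.0, -3.1, -1.2, 0.2],
  [39.8, -4.3, -0.8, -0.1, -3.1, -1.3, 0.2],
  [39.7, -3.4, -3.0, 0.0, -3.1, -1.2, 0.2],
])

```text
time_s: 23.87
position: [479.3, 0.4, 265.0]
tool_rot: [3.133, 0.093, 1.506]
wrist_force: [1.3, 0.4, 0.7]
grip_width: 51.3
grasp_force: 0.0
```

servo_tool([
  [39.6, -2.6, -5.2, -0.1, -3.1, -1.3, 0.2],
  [39.3, -1.7, -7.3, 0.0, -3.1, -1.2, 0.2],
  [38.9, -0.9, -9.4, -0.1, -3.2, -1.3, 0.2],
  [33.3, 12.1, 8.8, -0.2, -2.9, -0.5, 0.2],
  [33.6, 12.4, 7.2, -0.2, -2.8, -0.5, 0.2],
])

```text
time_s: 24.28
position: [504.1, 181.2, 236.3]
tool_rot: [3.137, 0.356, 1.592]
wrist_force: [0.7, -1.1, 1.5]
grip_width: 51.3
grasp_force: 0.0
```

servo_tool([
  [33.8, 12.7, 5.6, -0.3, -2.9, -0.5, 0.2],
  [34.0, 13.0, 3.9, -0.2, -2.8, -0.5, 0.2],
  [34.0, 13.2, 2.3, -0.3, -2.9, -0.5, 0.2],
  [33.9, 13.5, 0.7, -0.2, -2.8, -0.6, 0.2],
  [33.8, 13.9, -0.9, -0.3, -2.9, -0.5, 0.2],
])

```text
time_s: 24.7
position: [561.5, 322.3, 153.8]
tool_rot: [-3.14, 0.594, 1.641]
wrist_force: [1.7, 0.5, 0.8]
grip_width: 51.1
grasp_force: 0.0
```

servo_tool([
  [0, 0, 0, 0, 0, 0, 0.2],
  [0, 0, 0, 0, 0, 0, 0.2],
  [0, 0, 0, 0, 0, 0, 0.2],
])

```text
time_s: 24.95
position: [562.0, 320.3, 156.1]
tool_rot: [-3.141, 0.592, 1.639]
wrist_force: [-0.4, -0.2, 1.2]
grip_width: 50.9
grasp_force: 0.0
```

```bash
python3 - <<'E'
from crank import *
s=readout.sense(); print(s['time_s'],s['position'],s['tool_rot'],s['grip_width'],s['joints'])
P,Q=load(); print('cmd',P,R.from_matrix(Q).as_euler('xyz'))
S=np.mean([vision.camera('side').astype(float) for _ in range(4)],0).mean(2)
for t in('crank_mid','handwheel'): print(t,vision.find_in(t,'side')[:2])
print('pred grip mid',proj('side',W(20,176,86)),proj('side',W(20,198,86)))
for r in range(158,182): print(r,*S[r,282:312].astype(int))
E
```

```text
24.95 [562.00610392 320.33120493 156.139242  ] [-3.14064185  0.59150111  1.63874134] 50.92528802360507 [ 0.54924564  0.6888244   0.57699249  1.76137707 -0.51647676  2.13283572]
cmd [564.99617443 329.2287529  149.87601268] [3.14076835 0.61130807 1.64007468]
crank_mid [{'location': [293.9, 169.2], 'score': 0.61}]
handwheel [{'location': [299.4, 172.4], 'score': 0.77}, {'location': [239.4, 266.2], 'score': 0.48}]
pred grip mid [[294.59712339 167.74085879]] [[291.78095334 163.41433381]]
158 46 48 47 46 47 47 45 45 45 42 41 43 41 41 42 39 39 41 39 40 37 38 37 36 36 38 34 37 35 35
159 48 50 49 46 49 49 49 49 48 45 45 44 44 43 43 42 42 44 43 39 39 40 39 37 37 36 36 37 39 37
160 51 51 52 50 50 52 52 52 51 50 48 45 44 46 46 44 45 46 45 44 43 42 38 39 39 38 36 38 38 37
161 52 52 51 53 52 54 56 54 56 53 49 47 47 45 45 45 47 46 46 46 46 44 41 40 40 37 39 37 38 38
162 54 54 54 53 53 55 53 55 54 51 48 47 48 47 48 47 46 46 47 46 48 48 47 45 42 40 39 39 39 40
163 58 57 58 55 55 56 56 54 49 45 45 45 45 45 48 51 48 48 48 49 49 47 49 49 47 42 42 41 43 46
164 66 64 62 62 60 58 57 55 43 43 43 46 46 45 45
[... 1134 characters left out ...]
4 74 73 74 74 75 76 72 75 78 82
176 114 106 86 65 58 66 93 124 130 123 107 84 77 75 76 76 76 74 75 75 75 74 75 78 80 83 85 89 104 113
177 113 122 119 91 61 68 113 127 121 94 79 77 74 75 76 74 75 75 77 79 83 86 90 103 113 130 145 142 146 150
178 81 97 114 114 112 108 123 120 97 77 75 72 74 76 80 81 87 88 97 111 128 144 142 146 150 157 164 163 163 164
179 47 65 86 104 116 118 117 97 80 78 77 84 87 92 109 116 141 141 144 150 157 164 163 163 163 165 164 164 165 165
180 35 46 71 98 112 117 105 89 83 88 101 141 142 141 148 152 164 164 163 163 164 166 165 164 164 165 164 164 165 164
181 39 47 71 97 119 132 132 141 107 79 99 145 161 163 164 164 165 164 165 164 165 165 164 165 164 163 164 163 159 154
```

```bash
python3 - <<'E'
from crank import *
s=readout.sense(); store(s['position'],R.from_euler('xyz',s['tool_rot']).as_matrix())
g=grip(0)
plan([(g-60*G[:,2],G),(g,G)],0.2,step=20,turn=4)
E
```

```text
[[6.2, 1.2, 16.4, 0.0, -0.6, -0.2, 0.2], [6.3, 1.3, 16.4, 0.1, -0.7, -0.1, 0.2], [0.0, 0.0, 15.0, 0.0, 0.0, 0.0, 0.2], [0.0, 0.0, 15.0, 0.0, 0.0, 0.0, 0.2], [0.0, 0.0, 15.0, 0.0, 0.0, 0.0, 0.2]]
[[0.1, 0.0, 15.0, 0.0, 0.0, 0.0, 0.2]]
```

servo_tool([
  [6.2, 1.2, 16.4, 0.0, -0.6, -0.2, 0.2],
  [6.3, 1.3, 16.4, 0.1, -0.7, -0.1, 0.2],
  [0.0, 0.0, 15.0, 0.0, 0.0, 0.0, 0.2],
  [0.0, 0.0, 15.0, 0.0, 0.0, 0.0, 0.2],
  [0.0, 0.0, 15.0, 0.0, 0.0, 0.0, 0.2],
])

```text
time_s: 25.67
position: [567.0, 285.7, 84.6]
tool_rot: [-3.136, 0.614, 1.643]
wrist_force: [1.2, 0.2, 0.3]
grip_width: 51.4
grasp_force: 0.0
```

servo_tool([
  [0, 0, 15, 0, 0, 0, 0.2],
  [0, 0, 0, 0, 0, 0, 0.2],
  [0, 0, 0, 0, 0, 0, 0.2],
])

```text
time_s: 25.92
position: [567.3, 277.2, 73.1]
tool_rot: [-3.135, 0.614, 1.643]
wrist_force: [0.2, 0.1, 0.5]
grip_width: 51.3
grasp_force: 0.0
```

servo_tool([
  [0, 0, 0, 0, 0, 0, 0],
  [0, 0, 0, 0, 0, 0, -0.3],
  [0, 0, 0, 0, 0, 0, -0.5],
  [0, 0, 0, 0, 0, 0, -0.7],
  [0, 0, 0, 0, 0, 0, -1],
])

```text
time_s: 26.33
position: [568.2, 278.8, 74.4]
tool_rot: [-3.139, 0.613, 1.643]
wrist_force: [-0.6, 3.6, 3.8]
grip_width: 14.8
grasp_force: 58.5
```

servo_tool([
  [0, 0, 0, 0, 0, 0, -1],
  [0, 0, 0, 0, 0, 0, -1],
  [0, 0, 0, 0, 0, 0, -1],
])

```text
time_s: 26.58
position: [568.3, 278.7, 74.4]
tool_rot: [-3.139, 0.613, 1.643]
wrist_force: [-0.2, 6.5, 6.7]
grip_width: 15.1
grasp_force: 58.7
```

```bash
python3 - <<'E'
from crank import *
t=np.radians(np.arange(0,361,15)); x=28*np.sin(t);z=28*np.cos(t)
rows=[];cx=cz=0
for i in range(1,25):
    dx=x[i]-x[i-1];dz=z[i]-z[i-1]; rows.append([round(-.5736*dz,1),round(dx,1),round(-.8192*dz,1),0,0,0,-1])
print(np.sum(rows,0))
for i in range(0,24,4): print(rows[i:i+4])
E
```

```text
[ 1.77635684e-15  3.55271368e-15  2.22044605e-16  0.00000000e+00
  0.00000000e+00  0.00000000e+00 -2.40000000e+01]
[[np.float64(0.5), np.float64(7.2), np.float64(0.8), 0, 0, 0, -1], [np.float64(1.6), np.float64(6.8), np.float64(2.3), 0, 0, 0, -1], [np.float64(2.6), np.float64(5.8), np.float64(3.6), 0, 0, 0, -1], [np.float64(3.3), np.float64(4.4), np.float64(4.8), 0, 0, 0, -1]]
[[np.float64(3.9), np.float64(2.8), np.float64(5.5), 0, 0, 0, -1], [np.float64(4.2), np.float64(1.0), np.float64(5.9), 0, 0, 0, -1], [np.float64(4.2), np.float64(-1.0), np.float64(5.9), 0, 0, 0, -1], [np.float64(3.9), np.float64(-2.8), np.float64(5.5), 0, 0, 0, -1]]
[[np.float64(3.3), np.float64(-4.4), np.float64(4.8), 0, 0, 0, -1], [np.float64(2.6), np.float64(-5.8), np.float64(3.6), 0, 0, 0, -1], [np.float64(1.6), np.float64(-6.8), np.float64(2.3), 0, 0, 0, -1], [np.float64(0.5), np.float64(-7.2), np.float64(0.8), 0, 0, 0, -1]]
[[np.float64(-0.5), np.float64(-7.2), np.float64(-0.8), 0, 0, 0, -1], [np.float64(-1.6), np.float64(-6.8), np.float64(-2.3), 0, 0, 0, -1], [np.float64(-2.6), np.float64(-5.8), np.float64(-3.6), 0, 0, 0, -1], [np.float64(-3.3), np.float64(-4.4), np.float64(-4.8), 0, 0, 0, -1]]
[[np.float64(-3.9), np.float64(-2.8), np.float64(-5.5), 0, 0, 0, -1], [np.float64(-4.2), np.float64(-1.0), np.float64(-5.9), 0, 0, 0, -1], [np.float64(-4.2), np.float64(1.0), np.float64(-5.9), 0, 0, 0, -1], [np.float64(-3.9), np.float64(2.8), np.float64(-5.5), 0, 0, 0, -1]]
[[np.float64(-3.3), np.float64(4.4), np.float64(-4.8), 0, 0, 0, -1], [np.float64(-2.6), np.float64(5.8), np.float64(-3.6), 0, 0, 0, -1], [np.float64(-1.6), np.float64(6.8), np.float64(-2.3), 0, 0, 0, -1], [np.float64(-0.5), np.float64(7.2), np.float64(-0.8), 0, 0, 0, -1]]
```

First 60°, then check the forces.

servo_tool([
  [0.5, 7.2, 0.8, 0, 0, 0, -1],
  [1.6, 6.8, 2.3, 0, 0, 0, -1],
  [2.6, 5.8, 3.6, 0, 0, 0, -1],
  [3.3, 4.4, 4.8, 0, 0, 0, -1],
  [0, 0, 0, 0, 0, 0, -1],
])

```text
time_s: 27.0
position: [594.4, 280.6, 59.8]
tool_rot: [3.14, 0.612, 1.64]
wrist_force: [8.3, 5.6, 3.4]
grip_width: 14.9
grasp_force: 59.4
```

servo_tool([
  [3.9, 2.8, 5.5, 0, 0, 0, -1],
  [4.2, 1.0, 5.9, 0, 0, 0, -1],
  [0, 0, 0, 0, 0, 0, -1],
  [0, 0, 0, 0, 0, 0, -1],
])

```text
time_s: 27.33
position: [597.8, 280.9, 45.5]
tool_rot: [3.14, 0.612, 1.64]
wrist_force: [10.6, 4.9, -1.4]
grip_width: 14.8
grasp_force: 59.1
```

servo_tool([
  [4.2, -1.0, 5.9, 0, 0, 0, -1],
  [3.9, -2.8, 5.5, 0, 0, 0, -1],
  [3.3, -4.4, 4.8, 0, 0, 0, -1],
  [0, 0, 0, 0, 0, 0, -1],
])

```text
time_s: 27.67
position: [586.7, 280.0, 24.2]
tool_rot: [-3.136, 0.612, 1.644]
wrist_force: [0.7, 6.1, -4.5]
grip_width: 14.9
grasp_force: 58.8
```

servo_tool([
  [2.6, -5.8, 3.6, 0, 0, 0, -1],
  [1.6, -6.8, 2.3, 0, 0, 0, -1],
  [0.5, -7.2, 0.8, 0, 0, 0, -1],
  [0, 0, 0, 0, 0, 0, -1],
])

```text
time_s: 28.0
position: [567.5, 278.7, 18.6]
tool_rot: [-3.139, 0.613, 1.643]
wrist_force: [-0.9, 4.2, 5.7]
grip_width: 15.2
grasp_force: 59.5
```

servo_tool([
  [-0.5, -7.2, -0.8, 0, 0, 0, -1],
  [-1.6, -6.8, -2.3, 0, 0, 0, -1],
  [-2.6, -5.8, -3.6, 0, 0, 0, -1],
  [0, 0, 0, 0, 0, 0, -1],
])

```text
time_s: 28.33
position: [549.0, 277.3, 27.9]
tool_rot: [3.141, 0.613, 1.641]
wrist_force: [4.8, 4.3, 5.7]
grip_width: 15.2
grasp_force: 59.5
```

servo_tool([
  [-3.3, -4.4, -4.8, 0, 0, 0, -1],
  [-3.9, -2.8, -5.5, 0, 0, 0, -1],
  [-4.2, -1.0, -5.9, 0, 0, 0, -1],
  [0, 0, 0, 0, 0, 0, -1],
])

```text
time_s: 28.67
position: [542.0, 276.9, 47.5]
tool_rot: [3.14, 0.612, 1.64]
wrist_force: [8.7, 4.0, 0.1]
grip_width: 15.0
grasp_force: 59.3
```

servo_tool([
  [-4.2, 1.0, -5.9, 0, 0, 0, -1],
  [-3.9, 2.8, -5.5, 0, 0, 0, -1],
  [-3.3, 4.4, -4.8, 0, 0, 0, -1],
  [0, 0, 0, 0, 0, 0, -1],
])

```text
time_s: 29.0
position: [549.3, 277.4, 65.6]
tool_rot: [-3.139, 0.611, 1.641]
wrist_force: [2.7, 5.7, -1.4]
grip_width: 15.5
grasp_force: 59.3
```

servo_tool([
  [-2.6, 5.8, -3.6, 0, 0, 0, -1],
  [-1.6, 6.8, -2.3, 0, 0, 0, -1],
  [-0.5, 7.2, -0.8, 0, 0, 0, -1],
  [0, 0, 0, 0, 0, 0, -1],
  [0, 0, 0, 0, 0, 0, -1],
])

```text
time_s: 29.42
position: [568.7, 278.7, 74.4]
tool_rot: [-3.139, 0.612, 1.643]
wrist_force: [-0.3, 6.2, 6.4]
grip_width: 14.9
grasp_force: 60.4
```

```bash
python3 - <<'E'
from crank import *
s=readout.sense(); print(s['position'],s['wrist_force'])
T=np.mean([vision.camera('top').astype(float) for _ in range(8)],0)[:,:,::-1]; np.save('t6.npy',T)
T0=np.load('t.npy')
np.set_printoptions(linewidth=250)
for n,A in(('before',T0),('now',T)):
    print(n,'cols 252..288')
    for r in range(194,208): print(r,*A[r,252:288].mean(1).astype(int))
E
```

```text
[568.65958628 278.74144905  74.36604722] [-0.3397977   6.15461366  6.43905531]
before cols 252..288
194 151 160 174 189 191 191 203 218 222 222 222 217 208 200 215 225 225 226 230 234 237 245 252 252 252 251 250 250 250 250 250 249 248 248 248 249
195 222 226 230 237 237 236 241 250 252 252 251 248 236 223 238 249 250 249 249 249 249 250 251 251 251 251 251 251 251 250 250 250 249 249 249 249
196 250 250 250 251 250 249 250 251 252 252 251 250 236 216 233 249 251 250 249 249 248 248 249 248 248 248 248 247 244 243 244 243 243 243 248 250
197 252 251 250 251 250 250 249 250 249 250 250 248 236 218 227 243 244 239 238 238 238 238 239 240 239 239 239 238 234 234 233 231 230 231 239 246
198 249 247 244 246 246 247 245 246 245 246 245 247 235 220 225 237 233 221 220 225 227 229 228 229 231 233 233 233 232 234 227 218 215 214 217 225
199 244 241 235 239 236 239 236 238 236 239 239 240 228 221 230 239 225 209 208 212 210 211 208 210 212 216 216 219 220 222 213 203 201 202 198 200
200 235 230 224 224 218 220 215 216 213 216 217 220 211 211 221 228 220 202 194 197 186 188 188 188 189 191 191 
[... 2299 characters left out ...]
4 108 107 115 153 192 207 209 207 208 207
203 151 146 143 133 131 132 133 129 120 117 121 154 196 207 201 188 129 92 88 88 89 87 86 83 84 80 79 78 82 126 180 206 208 208 206 205
204 100 95 95 87 86 85 87 85 79 79 87 132 184 202 195 172 117 81 80 84 81 83 88 103 110 97 85 79 84 119 176 205 208 205 200 196
205 79 76 81 84 90 89 80 80 80 80 83 112 154 173 165 140 104 84 83 84 83 87 115 144 151 132 97 82 85 119 170 198 199 196 192 189
206 84 81 93 115 127 124 98 83 82 83 84 90 123 145 147 138 118 91 83 84 85 94 134 165 165 148 111 86 85 116 169 196 199 199 198 199
207 88 84 112 145 152 147 122 90 80 84 82 88 120 146 149 145 124 92 83 85 84 95 134 164 165 149 112 88 85 114 172 205 207 205 205 205
```

The index (bracket centre col 265.4, line ~265.5) now stands at the long mark (extended to col ~265.4–265.6). Release and retreat.

servo_tool([
  [0, 0, 0, 0, 0, 0, -0.5],
  [0, 0, 0, 0, 0, 0, -0.2],
  [0, 0, 0, 0, 0, 0, 0.1],
  [0, 0, 0, 0, 0, 0, 0.2],
  [0, 0, 0, 0, 0, 0, 0.2],
])

```text
time_s: 30.23
position: [567.7, 277.8, 73.2]
tool_rot: [-3.136, 0.614, 1.644]
wrist_force: [0.5, -0.1, 0.8]
grip_width: 50.9
grasp_force: 0.0
```

servo_tool([
  [0, 0, -10, 0, 0, 0, 0.2],
  [0, 0, -25, 0, 0, 0, 0.2],
  [0, 0, -30, 0, 0, 0, 0.2],
  [0, 0, -30, 0, 0, 0, 0.2],
  [0, 0, 0, 0, 0, 0, 0.2],
])

```text
time_s: 30.65
position: [565.4, 335.8, 156.7]
tool_rot: [3.138, 0.61, 1.641]
wrist_force: [-0.1, 0.4, 0.7]
grip_width: 51.0
grasp_force: 0.0
```

servo_tool([
  [0, 0, 0, 0, 0, 0, 0.2],
  [0, 0, 0, 0, 0, 0, 0.2],
  [0, 0, 0, 0, 0, 0, 0.2],
])

```text
time_s: 30.9
position: [563.9, 331.8, 149.8]
tool_rot: [-3.135, 0.615, 1.644]
wrist_force: [-0.1, -0.2, 0.8]
grip_width: 51.3
grasp_force: 0.0
```

```bash
python3 - <<'E'
from crank import *
s=readout.sense(); print(s['time_s'],s['position'],s['wrist_force'],s['grip_width'])
T=np.mean([vision.camera('top').astype(float) for _ in range(8)],0).mean(2)
T1=np.load('t6.npy').mean(2)
print('carriage change',np.abs(T-T1)[196:210,252:288].max())
for r in (196,197,199,200,203,204): print(r,*T[r,258:274].astype(int))
for r in range(236,245): print(r,*T[r,300:336].astype(int))
for c in('top','side'):
    vision.camera(c)
    for t in('puller','mug','caliper','screwdriver','marker'): print(c,t,[np.round(d['location'],1) for d in vision.find_in(t,c)[:1]])
E
```

```text
30.9 [563.9315941  331.78468613 149.80271456] [-0.07997768 -0.2113302   0.78875379] 51.26330791049965
carriage change 6.416666666666671
196 252 253 253 253 253 252 240 220 237 252 253 252 251 251 251 251
197 252 252 252 252 252 252 240 221 231 247 249 245 243 242 242 242
199 240 242 239 243 242 242 228 218 217 228 229 231 225 222 218 215
200 219 220 216 221 220 222 216 210 204 207 204 213 209 204 201 195
203 136 130 122 118 123 157 198 209 203 190 131 93 89 90 91 88
204 86 85 82 79 89 133 185 204 196 173 119 82 81 83 82 81
236 212 211 211 211 211 211 210 210 210 210 211 210 212 213 214 214 212 212 211 209 201 199 201 203 204 206 212 213 215 214 213 213 214 213 213 211
237 205 199 198 198 197 198 196 196 197 201 204 203 208 214 215 215 213 212 209 201 191 198 208 209 204 198 201 208 211 212 211 211 209 211 213 213
238 191 182 182 183 183 185 183 184 189 194 192 192 204 212 214 215 215 212 206 192 190 205 216 217 214 203 198 207 211 211 211 210 209 211 214 213
239 190 187 191 195 195 197 193 192 195 197 188 184 191 200 208 215 215 213 201 181 183 205 217 218 217 204 200 210 211 210 210
[... 421 characters left out ...]
203 212 215 215 214 213 214 215 215 213 211
243 184 186 185 189 188 185 184 184 182 184 197 211 215 215 215 215 214 214 215 215 215 212 210 213 210 206 210 216 215 214 211 211 213 213 211 211
244 204 205 206 207 206 206 206 206 205 206 208 213 214 214 215 213 210 210 213 214 214 211 211 213 210 207 209 213 214 212 210 208 211 211 211 211
top puller [array([424.9, 243.9])]
top mug [array([430.5, 187.8])]
top caliper [array([293.7, 291. ])]
top screwdriver [array([364.5, 179.9])]
top marker [array([388.4, 296.2])]
side puller [array([350.9, 379.1])]
side mug [array([433.1, 345.7])]
side caliper [array([238.2, 266.3])]
side screwdriver [array([405.2, 291.8])]
side marker [array([263.6, 356.8])]
```

Everything stays put and the hook is still on the post, so I'm handing it in.

```bash
python3 -c "
from cell import bot; print(bot.finish_job())"
```

```text
the job is handed in; nothing more can be done
None
```

I handed the job in at about 31 s; no verdict came back, but my last images show the spring hook on the post's neck, the puller lying clear on the worktop and the index at the long mark.

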